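# Hang the orange screwdriver on the spring balancer

## Task

Draw the orange inline screwdriver out of its bay, set it down on the worktop and let go, then take it again another way and set it fully home in the cradle of the balancer stand, nose away from the column, with the hook still up. Then take the red grip, pull the sprung hook down, swing it under the screwdriver's bail and ease it up under control, never letting it snap up, until the hook is fully up again with the screwdriver hanging from it level and at rest. Leave the blue screwdriver, the glue bottle and the cork pad where they are.

Things in the scene. Friction and masses are not known exactly. Their poses are not given: they have to be found in the camera images.
- orange_driver: Loose orange inline screwdriver, 0.2 to 0.4 kg, 205 mm long, flat underside. Origin: on the underside, close under its centre of mass; x along it, z up. Nose: dark steel cylinder 28 mm diameter, x -115 to -55 mm, axis at z 21 mm. Box body 44 mm wide, 42 mm high, x -55 to 90 mm. Starts in either bay of the riser, about 85 mm of the nose end out, bail and rear under the roof.
- orange_driver_eye (a point): Centre of the bar at the apex of the orange screwdriver's bail: 92 mm above its underside, over its origin. The bail is a fixed steel arch of 8 mm coated round bar on top of the body, in the screwdriver's x-z plane, legs at x +/-26 mm, 46 mm free height under the apex.
- orange_driver_nose (a point): Tip of the orange screwdriver's nose, on the nose's axis; an orange band marks the tip (the blue one has a blue band).
- blue_driver: A blue screwdriver of the same shape, in the other bay; to be left alone. Axes as for the orange one.
- riser: Fixed plywood riser, two bays side by side, open to -x of its frame. Origin on the worktop in the middle of its width; roof x -70 to 60 mm, 232 mm wide, underside 108 mm, top 118 mm over the worktop; side, middle and back walls. Bay middles at y +/-55 mm.
- balancer: Fixed stand. Origin on the worktop at the axis of its 30 mm square column, 314 mm tall, with a blue spring drum (radius 36 mm) behind its top. Its -x runs along the base plate (80 mm wide, 12 mm thick, to x -350 mm) through the cradle. A carriage on the column carries an arm with the hook 210 mm from the column's axis, so its circle passes over the cradle's middle.
- cradle (a point): Middle of the cradle floor, 14 mm over the worktop, stand's axes. The screwdriver is home with its origin here, nose to -x (play about 6 mm along, 5 mm across). Flared walls 38 mm apart, 50 mm over the worktop, embrace only the nose (62 to 112 mm out), so it cannot be gripped there; low lips 54 mm apart, 33 mm high, guide the rear at x 53 to 83 mm; low end stops.
- hook_slide (a joint): How far the hook is pulled down, m: 0 up, 0.105 bottom stop. A spring draws it up, about 7 N at the top, 10 N at the bottom, lightly damped; it lifts the screwdriver right up to 0. At the bottom stop the hook passes 6 mm over the body of a screwdriver in the cradle, its tip 16 mm under the bail: 0.095 to 0.105 is right for hooking.
- hook_swing (a joint): Angle a of the arm about the column, rad, -1.0 to 1.2; light friction, stays where left. The arm points along (-cos a, -sin a) in the stand's frame: 0 over the cradle, positive towards the stand's -y. The hook's tip points to falling angle: pull down near +0.3, swing to 0 under the bail. Between -0.8 and 0.8 the arm is in the way of a gripper over the cradle.
- hook_saddle (a point): Middle of the hook's bottom (centre of its 7 mm bar), where the bail comes to lie, straight under the red grip; 170 mm over the worktop when up. The tip rises 13 mm above it, 15 mm to one side; the stem is 15 mm to the other.
- pull_grip (a point): Middle of the red round upright grip, 26 mm diameter, 48 mm tall, free to revolve, on top of the arm's end (arm top 25 mm below this point, which is 297 mm over the worktop when the hook is up). Grip it from above.
- glue: Glue bottle, 66 mm diameter, 186 mm tall, bystander. Origin under its centre.
- pad: Grey cork pad 45 x 70 x 26 mm, bystander. Origin under its centre.

How it is judged:
On the way, in this order (a step that is already met when the one before it is completed fails the run):
1. the orange screwdriver has been drawn out of its bay and set down on the worktop, let go (x of orange_driver_eye in the frame of riser below -0.1 m and height (world z) of orange_driver below 0.006 m and linear speed of orange_driver below 0.03 m/s and contact force between the fingers and orange_driver below 0.2 N), for 0.1 s.
2. the orange screwdriver sits home in the cradle, let go, the hook still up (horizontal distance between orange_driver and cradle below 0.014 m and z of orange_driver in the frame of cradle below 0.005 m and x of orange_driver_nose in the frame of cradle below -0.1 m and value of joint hook_slide below 0.02 m and contact force between the fingers and orange_driver below 0.2 N), for 0.2 s.
3. the hook is pulled well down while the screwdriver stays in the cradle (value of joint hook_slide above 0.07 m and horizontal distance between orange_driver and cradle below 0.02 m and z of orange_driver in the frame of cradle below 0.008 m), for 0.1 s.
At the end, for the whole second after the job is handed in: The orange screwdriver hangs from the hook by its bail (bail apex within 16 mm of the hook's saddle), the hook is fully up (within 15 mm), the screwdriver's origin is more than 60 mm over the worktop, it hangs level within 0.3 rad and at rest (below 0.05 m/s) (distance between orange_driver_eye and hook_saddle below 0.016 m and value of joint hook_slide below 0.015 m and height (world z) of orange_driver above 0.06 m and angle between orange_driver's own z axis and vertical below 0.3 rad and linear speed of orange_driver below 0.05 m/s); the robot touches nothing.
It fails at once if the hook snaps up (velocity of joint hook_slide below -0.45 m/s).
It fails at once if the orange screwdriver is tipped over (angle between orange_driver's own z axis and vertical above 0.8 rad).
It fails at once if the blue screwdriver is disturbed (distance of blue_driver from where it was at the start of the episode above 0.03 m).
It fails at once if the glue bottle or the cork pad is disturbed (distance of any of glue, pad from where it was at the start of the episode above 0.03 m or angle between glue's own z axis and vertical above 0.5 rad).
It also fails if it takes over 72 s, if anything falls off the work surface, if the arm or the gripper's body presses on something with over 40 N, if the wrist force passes 120 N, or if a joint passes its speed limit or range.

## Robot

A 6-joint arm with a two-finger parallel gripper is mounted at the origin on a cart in front of the work surface, level with it; the furniture and walls round the work are solid. World frame = base frame: x ahead of the robot, y to its left, z up, the work surface at z = 0. Lengths are in m, angles in rad, forces in N, time in s.
With the tool pointing down it reaches from about 0.35 to 0.95 m from the base axis. Payload 17.4 kg.
Tool frame: the origin (TCP) lies midway between the tips of the shut fingers; the grasp point (between the pads) lies 19 mm behind it; z points along the fingers, y is the line along which they close (so a half turn about z gives the same grasp; the last joint's range is limited). The gripper opens to 93 mm and grips with 3 to 60 N. Pads are 15 mm wide; open, the fingers measure 128 mm over their backs; the gripper's body (75 mm by 188 mm) begins 65 mm behind the grasp point.
Start: joints at [1.139, 0.116, 1.442, -0, 1.584, -0.038], TCP at [0.259, 0.623, 0.219] pointing down, gripper open.
Joint ranges: [-2.83, 2.83], [-0.83, 2.19], [0.07, 2.5], [-1.14, 4.28], [0.01, 3], [-2.97, 2.97]. Speed limits (rad/s): [1.89, 1.89, 2.22, 3.14, 3.14, 3.14].

## Interface

Orientations are given as a unit quaternion [x, y, z, w].
In Python, from workcell import status, vision, workorder gives the robot as it stands.
- The arm moves only by the tool carry_out, never from a script. Its argument "moves" is a list that holds one entry, the list of rows, each a list of 7 numbers: the shift along the tool's x, y, z in m, then the turn, a rotation vector about the tool's x, y, z in rad, then the gripper's target within -1 to 1 (fully open at 1, half-way at 0, shut at -1). A call has 1 to 5 rows; each row is the pose to reach, as a shift and turn from the pose commanded when the call began, along the tool's axes at that moment; what a row does not reach only later rows make up. A row lasts 1/12 s, in which the tool goes at most 41.7 mm and 7.16 degrees, less where a joint would pass 70% of its speed; a pose out of reach is approached as far as the arm can. A call with a gripper value outside its range is refused whole. The fingers move at their own pace and stop on an object; the grip force is fixed at half the most. Time passes only in rows, so rows that repeat a pose let the fingers close. It gives the time, the measured TCP pose, the force, the opening and the grip force at its end, in the units of the state.
- status.read_state(): the state, without advancing time (a new reading comes with each control period).
- vision.read_camera(name): name is "scene" or "top" or "wrist"; returns the picture (384x512x3 uint8, red, green, blue); there is no depth.
- vision.camera_params(name): a dict with "fovy" (degrees; the focal length in pixels is half the picture's height over the tangent of half this angle, whatever the lens; pixels are square), "cx", "cy" (the principal point, pixels), "distortion" ([k1, k2, p1, p2, k3] as OpenCV has them; the pictures are not rectified), "origin" and "attitude" of the camera in the world; the wrist camera has in their place "tool_from_camera" (4x4, takes a point from camera to tool coordinates, whose origin is the TCP and whose axes are the flange's). Camera axes: x right, y up, looking along -z (the intrinsics and any distortion apply to the point x, -y, -z); pixel columns grow to the right and rows downward; lengths in m; the calibration is good to about 2 mm. A picture is of the moment at which its call begins: read the wrist's pose just before it. camera_params takes no time and is no camera call.
- workorder.close_job(): hands the job in; it is judged then, once.
The state is a dict: "t": time; "joints": joint angles; "joint_velocities": joint speeds; "joint_torque": joint torques, N m; "ee_pos": TCP position; "orientation": TCP orientation; "force": force on the tool from outside, world axes, zero at the start; "wrist_torque": the same for the moment, N m; "finger_gap": finger opening in m; "gripper_force": force on a finger pad.
Only numpy, scipy, OpenCV 4.12 (cv2) and the standard library are available. Lean on these libraries where they do the work, as an engineer would, in place of code of your own. Each camera call takes 0.05 s, during which the arm holds its last target. There are 200 camera calls.

## Working session

There is one attempt and no reset: what is moved stays moved. The work goes in short steps, Python scripts to look and compute and a tool call to move; the robot and the scene stay as the last step left them, time stands still between calls to the robot, and variables do not carry over. Pictures are saved under pics/ and viewed, at most 12 in all, crops included, and the job is handed in when it is done.

Besides the shell and the picture viewer there is one more tool, called after ">>>" in YAML: its name, and indented under it one key for each argument. carry_out: Moves the arm, as the interface text tells. Its arguments: {"type":"object","properties":{"moves":{"type":"array","items":{"type":"array","items":{"type":"array","items":{"type":"number"}}}}},"required":["moves"]}

```bash
mkdir -p pics; ls
python3 - <<'E'
from workcell import status, vision
import cv2,numpy as np
print(status.read_state())
ims=[]
for n in ["scene","top"]:
    im=vision.read_camera(n); cv2.imwrite(f"pics/{n}0.png",im[...,::-1]); print(n,vision.camera_params(n))
print(vision.camera_params("wrist"))
E
```

```text
pics
{'t': 0.0, 'joints': array([ 1.13921190e+00,  1.16486970e-01,  1.44231782e+00, -1.22447631e-05,
        1.58401808e+00, -3.78293219e-02]), 'joint_velocities': array([ 0.00021419,  0.00087818, -0.0005266 , -0.00016765, -0.00045778,
        0.00063786]), 'joint_torque': array([-1.20008313e-03, -7.21272469e+01, -6.22587848e+01,  7.78476102e-02,
        2.39538902e-02, -1.01479002e-04]), 'ee_pos': array([0.25890315, 0.62312353, 0.2178719 ]), 'orientation': array([ 1.95608198e-01,  9.80681933e-01, -5.99667354e-04, -1.37094263e-04]), 'force': array([ 0.07711052, -0.55621315, -0.40035838]), 'wrist_torque': array([ 0.02239306, -0.0185411 , -0.02575339]), 'gripper_force': 0.0, 'finger_gap': 0.09342696001115787}
scene {'fovy': 52.16325952077108, 'cx': 251.75064925188747, 'cy': 184.20430687007078, 'distortion': array([-0.11041744,  0.        ,  0.        ,  0.        ,  0.        ]), 'origin': array([ 0.31052324, -0.4064273 ,  0.73709737]), 'attitude': array([ 0.41796895, -0.10874279, -0.21872311,  0.87500695])}
top {'fovy': 49.62737558057016, 'cx': 248.54025186361406, 'cy': 195.22682615505195, 'distortion': array([-0.03561826,  0.        ,  0.        ,  0.        ,  0.        ]), 'origin': array([0.45857434, 0.18390575, 1.2932482 ]), 'attitude': array([-0.06856431,  0.0464113 ,  0.7060978 , -0.70325729])}
{'fovy': 58.13501930690034, 'cx': 249.3150708868476, 'cy': 192.60914124326084, 'distortion': array([0.01357589, 0.        , 0.        , 0.        , 0.        ]), 'tool_from_camera': array([[-2.81409894e-04,  9.60701572e-01,  2.77583161e-01,
         7.78223962e-02],
       [ 9.99999960e-01,  2.62681761e-04,  1.04657293e-04,
         5.92410304e-04],
       [ 2.76283925e-05,  2.77583179e-01, -9.60701607e-01,
        -1.66895786e-01],
       [ 0.00000000e+00,  0.00000000e+00,  0.00000000e+00,
         1.00000000e+00]])}
```

View pics/scene0.png

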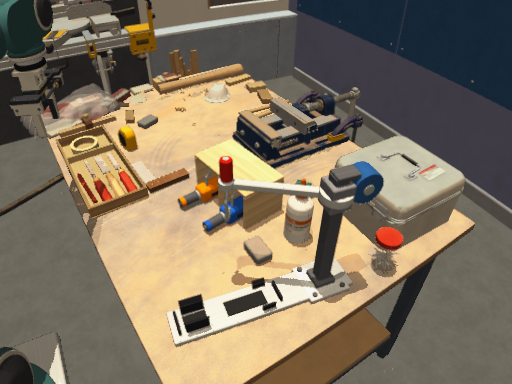

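View pics/top0.png

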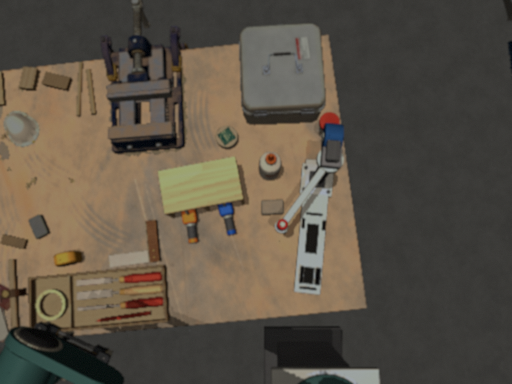

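Scene view: the orange driver sits in the left bay (nose about 185,200) and the blue one in the right bay. The stand is at lower right, with its hook arm swung towards the riser (red grip at 226,165) and the cork pad at (257,250). The top view shows the riser at (200,185), the red grip at (282,226), the base plate from (310,165) to (308,290), and the column at about (330,150).

```bash
cat > h.py <<'E'
from workcell import status, vision
import cv2,numpy as np
from scipy.spatial.transform import Rotation as R
def cam(n,st=None):
    p=vision.camera_params(n); f=192/np.tan(np.radians(p['fovy']/2))
    K=np.array([[f,0,p['cx']],[0,f,p['cy']],[0,0,1.]])
    if n=="wrist":
        T=p['tool_from_camera']; Rt=R.from_quat(st['orientation']).as_matrix()
        Rc=Rt@T[:3,:3]; o=Rt@T[:3,3]+st['ee_pos']
    else: Rc=R.from_quat(p['attitude']).as_matrix(); o=np.array(p['origin'])
    return K,np.array(p['distortion']),Rc,o
def ray(c,uv):
    K,d,Rc,o=c
    q=cv2.undistortPoints(np.array(uv,float).reshape(-1,1,2),K,d)[:,0]
    return np.c_[q[:,0],-q[:,1],-np.ones(len(q))]@Rc.T
def toplane(c,uv,z):
    r=ray(c,uv); return c[3]+r*((z-c[3][2])/r[:,2])[:,None]
def proj(c,P):
    K,d,Rc,o=c; X=(np.array(P,float).reshape(-1,3)-o)@Rc*[1,-1,-1]
    return cv2.projectPoints(X,np.zeros(3),np.zeros(3),K,d)[0][:,0]
def tri(c1,u1,c2,u2):
    A=[];b=[]
    for c,u in((c1,u1),(c2,u2)):
        r=ray(c,u)[0]; r/=np.linalg.norm(r); M=np.eye(3)-np.outer(r,r); A.append(M);b.append(M@c[3])
    return np.linalg.lstsq(np.vstack(A),np.hstack(b),rcond=None)[0]
def hsv(im): return cv2.cvtColor(im,cv2.COLOR_RGB2HSV)
def blobs(m,amin=30):
    n,l,s,c=cv2.connectedComponentsWithStats(m.astype(np.uint8))
    return [(s[i,4],c[i].round(1),s[i,:4],l==i) for i in range(1,n) if s[i,4]>=amin]
def mask(im,lo,hi): return cv2.inRange(hsv(im),np.array(lo),np.array(hi))>0
E
python3 - <<'E'
from h import *
im=cv2.imread("pics/top0.png")[...,::-1].copy(); c=cam("top")
sc=cv2.imread("pics/scene0.png")[...,::-1].copy(); cs=cam("scene")
def show(name,m,z,amin=15):
    for a,ce,bb,l in blobs(m,amin):
        print(name,a,ce,bb,toplane(c,ce,z)[0].round(3))
H=hsv(im)
for p in [(200,175),(192,215),(191,237),(229,210),(231,230),(312,200),(282,226),(272,207)]: print(p,H[p[1],p[0]])
show("org",mask(im,(5,150,90),(18,255,255)),.03)
show("blu",mask(im,(100,150,60),(125,255,255)),.03)
show("red",mask(im,(0,150,60),(4,255,255))|mask(im,(174,120,60),(180,255,255)),.321)
m=mask(im,(22,50,100),(40,255,255)); m[:150]=0;m[225:]=0
for a,ce,bb,l in blobs(m,500):
    r=cv2.minAreaRect(np.argwhere(l)[:,::-1].astype(np.float32)); b=cv2.boxPoints(r); print("riser",a,toplane(c,b,.118).round(3))
m=mask(im,(0,0,150),(180,40,255)); m[:,:285]=0
for a,ce,bb,l in blobs(m,50):
    r=cv2.minAreaRect(np.argwhere(l)[:,::-1].astype(np.float32)); b=cv2.boxPoints(r); print("plate",a,ce,b.round(),toplane(c,b,.012).round(3))
cv2.imwrite("pics/crop.png",np.hstack([cv2.resize(im[120:300,255:375],None,fx=3.3,fy=3.3,interpolation=2)[...,::-1],cv2.resize(im[120:300,145:265],None,fx=3.3,fy=3.3,interpolation=2)[...,::-1]])[:600])
E
```

```text
(200, 175) [ 29  86 155]
(192, 215) [ 19 178 153]
(191, 237) [15 52 78]
(229, 210) [109 177 151]
(231, 230) [111 149 120]
(312, 200) [ 23  29 106]
(282, 226) [ 12  58 153]
(272, 207) [ 16  69 125]
org 64 [270.6 158.7] [266 154  10  10] [0.781 0.154 0.03 ]
org 125 [188.9 216.1] [181 209  16  15] [0.602 0.407 0.03 ]
org 31 [192.7 240. ] [189 238   9   5] [0.529 0.394 0.03 ]
org 20 [153.8 246.3] [150 243   7   6] [0.51  0.513 0.03 ]
org 63 [ 71.2 256. ] [ 67 251   8  12] [0.48  0.769 0.03 ]
org 28 [155.4 255.9] [152 250   6  11] [0.481 0.507 0.03 ]
org 16 [ 54.9 260.2] [ 54 255   4  11] [0.467 0.82  0.03 ]
org 23 [128.  280.4] [123 276  15   7] [0.408 0.589 0.03 ]
org 24 [124.3 304.5] [122 302   5   6] [0.336 0.597 0.03 ]
blu 267 [333.4 132.3] [324 124  19  21] [ 0.865 -0.044  0.03 ]
blu 130 [225.7 209. ] [219 203  14  13] [0.624 0.294 0.03 ]
blu 22 [231.  231.6] [228 230   7   4] [0.554 0.277 0.03 ]
red 185 [328.3 119.4] [320 113  19  16] [0.804 0.02  0.321]
red 35 [281.6 224.7] [278 219   9  11] [0.548 0.137 0.321]
red 236 [143.1 277.3] [125 273  36   9] [0.427 0.46  0.321]
red 216 [1
[... 187 characters left out ...]
6   0.463 0.118]]
plate 478 [305. 187.] [[274. 211.]
 [309. 158.]
 [325. 169.]
 [290. 222.]] [[ 0.619  0.146  0.012]
 [ 0.788  0.032  0.012]
 [ 0.753 -0.018  0.012]
 [ 0.585  0.097  0.012]]
plate 1180 [312.6 239.6] [[293. 291.]
 [305. 187.]
 [332. 190.]
 [319. 294.]] [[ 0.377  0.09   0.012]
 [ 0.695  0.047  0.012]
 [ 0.685 -0.035  0.012]
 [ 0.368  0.012  0.012]]
plate 115 [304.8 372.8] [[290. 377.]
 [290. 371.]
 [319. 371.]
 [319. 377.]] [[0.129 0.103 0.012]
 [0.146 0.103 0.012]
 [0.146 0.018 0.012]
 [0.129 0.019 0.012]]
plate 503 [358.6 375.5] [[327. 370.]
 [378. 370.]
 [378. 383.]
 [327. 383.]] [[ 0.149 -0.005  0.012]
 [ 0.148 -0.154  0.012]
 [ 0.112 -0.153  0.012]
 [ 0.112 -0.004  0.012]]
```

View pics/crop.png

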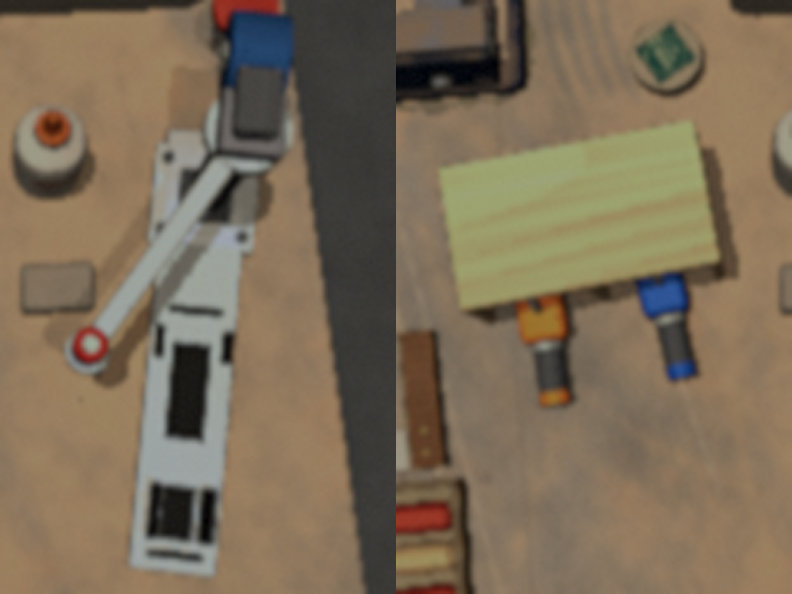

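The crop shows riser roof corners (440,170), (692,122), (718,262) and (462,308). The orange nose tip is at (555,400), the blue tip at (682,372), the red grip at (90,345), and the cradle's nose walls at (180,512). The base plate ends at (131,568)–(213,575). The sizes agree: the roof measures 231x130 mm and the plate 79 mm wide. I'll move to a hover over the hook area and look with the wrist camera.

```bash
cat >> h.py <<'E'
def plan(wps,start=None):
    """wps: (x,y,z,yaw of tool y, rows); prints one call per wp: shift & turn from the previous pose"""
    st=status.read_state(); p=st['ee_pos']; Rm=R.from_quat(st['orientation']).as_matrix()
    if start is not None: p,Rm=np.array(start[:3]),toolR(start[3])
    print("now",p.round(4),"yaw",round(np.arctan2(Rm[1,1],Rm[0,1]),4),"F",st['force'].round(1),"gap",st['finger_gap'].round(4),"t",round(st['t'],2),"j6",st['joints'][5].round(2))
    for w in wps:
        R2=toolR(w[3]); d=Rm.T@(np.array(w[:3])-p); rv=R.from_matrix(Rm.T@R2).as_rotvec()
        print("->",np.round(w,3),"shift",d.round(4),"turn",rv.round(3),"len",np.linalg.norm(d).round(3)); p,Rm=np.array(w[:3]),R2
def toolR(y):
    yy=np.array([np.cos(y),np.sin(y),0]); z=np.array([0,0,-1.]); return np.c_[np.cross(yy,z),yy,z]
E
python3 - <<'E'
from h import *
plan([(.35,.47,.3,1.3),(.44,.30,.38,1.43),(.50,.14,.40,1.43)])
E
```

```text
Traceback (most recent call last):
  File "h.py", line 35, in plan
    print("now",p.round(4),"yaw",round(np.arctan2(Rm[1,1],Rm[0,1]),4),"F",st['force'].round(1),"gap",st['finger_gap'].round(4),"t",round(st['t'],2),"j6",st['joints'][5].round(2))
                                                                                                     ^^^^^^^^^^^^^^^^^^^^^^
AttributeError: 'float' object has no attribute 'round'
```

```bash
sed -i "s/st\['finger_gap'\].round(4)/round(st['finger_gap'],4)/" h.py
python3 - <<'E'
from h import *
plan([(.35,.47,.3,1.3),(.44,.30,.38,1.43),(.50,.14,.40,1.43)])
E
```

```text
now [0.2589 0.6232 0.218 ] yaw 1.177 F [-0.1 -0.2 -0.6] gap 0.0928 t 0.1 j6 -0.04
-> [0.35 0.47 0.3  1.3 ] shift [-0.1429 -0.1066 -0.0819] turn [-0.001 -0.    -0.123] len 0.196
-> [0.44 0.3  0.38 1.43] shift [-0.1322 -0.1397 -0.08  ] turn [ 0.    0.   -0.13] len 0.208
-> [0.5  0.14 0.4  1.43] shift [-0.0819 -0.15   -0.02  ] turn [0. 0. 0.] len 0.172
```

>>> carry_out:
  moves:
    - [[-0.143, -0.107, -0.082, 0, 0, -0.123, 1], [-0.143, -0.107, -0.082, 0, 0, -0.123, 1], [-0.143, -0.107, -0.082, 0, 0, -0.123, 1], [-0.143, -0.107, -0.082, 0, 0, -0.123, 1], [-0.143, -0.107, -0.082, 0, 0, -0.123, 1]]

```text
t: 0.52
ee_pos: [0.351, 0.4674, 0.3022]
orientation: [0.135, 0.991, 0.0, 0.0]
force: [-0.5, 0.5, -0.1]
finger_gap: 0.0931
gripper_force: 0.0
```

>>> carry_out:
  moves:
    - [[-0.132, -0.14, -0.08, 0, 0, -0.13, 1], [-0.132, -0.14, -0.08, 0, 0, -0.13, 1], [-0.132, -0.14, -0.08, 0, 0, -0.13, 1], [-0.132, -0.14, -0.08, 0, 0, -0.13, 1], [-0.132, -0.14, -0.08, 0, 0, -0.13, 1]]

```text
t: 0.93
ee_pos: [0.4396, 0.2984, 0.381]
orientation: [0.07, 0.998, -0.0, -0.0]
force: [0.5, 1.2, -0.1]
finger_gap: 0.093
gripper_force: 0.0
```

>>> carry_out:
  moves:
    - [[-0.082, -0.15, -0.02, 0, 0, 0, 1], [-0.082, -0.15, -0.02, 0, 0, 0, 1], [-0.082, -0.15, -0.02, 0, 0, 0, 1], [-0.082, -0.15, -0.02, 0, 0, 0, 1], [-0.082, -0.15, -0.02, 0, 0, 0, 1]]

```text
t: 1.35
ee_pos: [0.5009, 0.1354, 0.4008]
orientation: [0.072, 0.997, -0.001, 0.0]
force: [0.3, -0.2, 0.0]
finger_gap: 0.0933
gripper_force: 0.0
```

Run:
```python
from h import *
st=status.read_state(); im=vision.read_camera("wrist"); c=cam("wrist",st)
cv2.imwrite("pics/w1.png",cv2.resize(im,(800,600))[...,::-1]); np.save("w1.npy",im)
plan([])
for a,ce,bb,l in blobs(mask(im,(0,150,60),(4,255,255))|mask(im,(174,120,60),(180,255,255)),60): print(a,ce,bb,toplane(c,ce,.321)[0].round(4))
```

```text
now [0.5005 0.1368 0.4005] yaw 1.4257 F [ 0.1 -0.1 -0.5] gap 0.0928 t 1.4 j6 -1.21
125 [495.1   2.3] [485   0  27   8] [0.3928 0.3094 0.321 ]
365 [498.9  50.3] [487  39  25  24] [0.4219 0.3135 0.321 ]
471 [259.9 257.2] [245 241  30  32] [0.5482 0.1375 0.321 ]
133 [200.5 377.6] [193 369  17  15] [0.6554 0.0702 0.321 ]
```

View pics/w1.png

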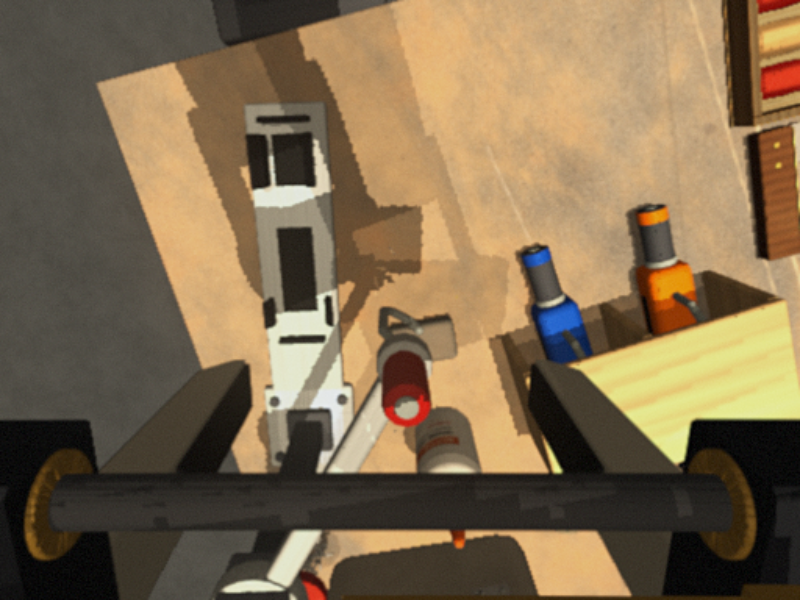

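The wrist view (800x600) shows the grip's cap at (407,408) and the plate end corners at (246,105) and (325,102). The cradle's dark centre patch is at (297,270), with the plate edges running down to about (342,380). The orange nose runs from its tip at (653,210) to its root at (660,260); the blue tip is at (536,250).

Run:
```python
from h import *
st=status.read_state(); c=cam("wrist",st); ct=cam("top")
v=lambda *p: np.array(p)/1.5625
print("cap",toplane(c,v((407,408)),.321).round(4))
print("plate",toplane(c,v((246,105),(325,102),(268,385),(342,382)),.012).round(4))
print("mid patch corners",toplane(c,v((278,229),(311,227),(283,312),(316,310)),.014).round(4))
print("nose tip,root",toplane(c,v((652,208),(661,260)),.021).round(4), "body front", toplane(c,v((639,268),(690,261)),.042).round(4))
o=np.array([.719,.002]);ex=np.array([.990,-.14])
print("column top proj in top cam", proj(ct,[[*o,.314],[*o,.012]]).round(1))
im=np.load("w1.npy")
for n,lo,hi,z in[("org",(5,150,90),(18,255,255),.035),("blu",(100,150,60),(125,255,255),.035)]:
  for a,ce,bb,l in blobs(mask(im,lo,hi),60):
    r=cv2.minAreaRect(np.argwhere(l)[:,::-1].astype(np.float32));print(n,a,ce,toplane(c,cv2.boxPoints(r),z)[:,:2].round(3).tolist())
```

```text
cap [[0.5511 0.139  0.321 ]]
plate [[ 0.3674  0.0165  0.012 ]
 [ 0.3756  0.0926  0.012 ]
 [ 0.6599 -0.0237  0.012 ]
 [ 0.6684  0.0589  0.012 ]]
mid patch corners [[0.4894 0.0232 0.014 ]
 [0.4922 0.0571 0.014 ]
 [0.5777 0.0104 0.014 ]
 [0.5807 0.0459 0.014 ]]
nose tip,root [[0.5223 0.3994 0.021 ]
 [0.5771 0.4079 0.021 ]] body front [[0.5762 0.3765 0.042 ]
 [0.5763 0.4261 0.042 ]]
column top proj in top cam [[336.3 154.1]
 [319.3 179.1]]
org 135 [481.   44.6] [[0.35, 0.473], [0.35, 0.482], [0.457, 0.495], [0.456, 0.486]]
org 323 [496.5  24.2] [[0.371, 0.48], [0.368, 0.521], [0.396, 0.529], [0.399, 0.489]]
org 75 [491.5  49.4] [[0.407, 0.483], [0.403, 0.523], [0.431, 0.532], [0.435, 0.492]]
org 96 [501.9  50.3] [[0.415, 0.493], [0.411, 0.522], [0.424, 0.527], [0.428, 0.498]]
org 1693 [498.9 123. ] [[0.46, 0.49], [0.462, 0.522], [0.589, 0.539], [0.587, 0.506]]
org 144 [417.3 138.5] [[0.523, 0.378], [0.52, 0.406], [0.533, 0.41], [0.537, 0.381]]
org 929 [431.5 192.5] [[0.581, 0.381], [0.568, 0.481], [0.639, 0.501], [0.655, 0.399]]
org 81 [396.8 222.4] [[0.666, 0.31], [0.649, 0.401], [0.655, 0.402], [0.672, 0.311]]
org 224 [ 20.5 334.2] [[0.719, -0.311], [0.721, -0.29], [0.829, -0.321], [0.827, -0.344]]
org 101 [478.7 343.3] [[0.945, 0.484], [0.89, 0.496], [0.895, 0.508], [0.951, 0.497]]
org 88 [293.3 344.7] [[0.863, 0.156], [0.866, 0.172], [0.889, 0.169], [0.887, 0.153]]
blu 130 [343.3 164.9] [[0.549, 0.264], [0.544, 0.289], [0.557, 0.293], [0.562, 0.267]]
blu 814 [359.7 211.1] [[0.608, 0.271], [0.599, 0.313], [0.663, 0.329], [0.672, 0.286]]
```

Run:
```python
from h import *
st=status.read_state(); c=cam("wrist",st)
v=lambda *p: np.array(p)/1.5625
o=np.array([.717,.007]);e=np.array([np.cos(.133),-np.sin(.133)]);n=np.array([e[1]*-1,e[0]])
f=lambda P:np.c_[(P[:,:2]-o)@e,(P[:,:2]-o)@n].round(4)
print("floor nose",f(toplane(c,v((275,135),(310,132),(277,187),(315,185)),.014)))
print("lips",f(toplane(c,v((269,297),(271,327),(330,293),(332,325)),.033)))
print("stop strips",f(toplane(c,v((284,118),(294,340)),.02)))
plan([(.550,.138,.33,1.437),(.550,.138,.285,1.437)])
```

```text
floor nose [[-0.3198 -0.0106]
 [-0.3223  0.0238]
 [-0.27   -0.0122]
 [-0.2715  0.0261]]
lips [[-0.1607 -0.0243]
 [-0.1281 -0.0247]
 [-0.1642  0.0385]
 [-0.1295  0.0391]]
stop strips [[-0.3352  0.0004]
 [-0.1086 -0.0041]]
now [0.5005 0.1368 0.4005] yaw 1.4257 F [ 0.1 -0.1 -0.5] gap 0.0928 t 1.4 j6 -1.21
-> [0.55  0.138 0.33  1.437] shift [-0.0488  0.0083  0.0705] turn [-0.     0.    -0.011] len 0.086
-> [0.55  0.138 0.285 1.437] shift [0.    0.    0.045] turn [0. 0. 0.] len 0.045
```

>>> carry_out:
  moves:
    - [[-0.049, 0.008, 0.035, 0, 0, -0.011, 1], [-0.049, 0.008, 0.07, 0, 0, -0.011, 1], [-0.049, 0.008, 0.07, 0, 0, -0.011, 1], [-0.049, 0.008, 0.095, 0, 0, -0.011, 1], [-0.049, 0.008, 0.115, 0, 0, -0.011, 1]]

```text
t: 1.82
ee_pos: [0.5485, 0.1421, 0.2846]
orientation: [0.065, 0.998, -0.0, -0.0]
force: [-0.1, -0.4, -0.4]
finger_gap: 0.0929
gripper_force: 0.0
```

>>> carry_out:
  moves:
    - [[0, 0, 0, 0, 0, 0, -1], [0, 0, 0, 0, 0, 0, -1], [0, 0, 0, 0, 0, 0, -1], [0, 0, 0, 0, 0, 0, -1], [0, 0, 0, 0, 0, 0, -1]]

```text
t: 2.23
ee_pos: [0.5493, 0.1415, 0.2869]
orientation: [0.065, 0.998, 0.0, 0.001]
force: [-0.4, -0.1, 1.4]
finger_gap: 0.0638
gripper_force: 0.0
```

Run:
```python
from h import *
plan([])
st=status.read_state(); im=vision.read_camera("wrist"); c=cam("wrist",st)
cv2.imwrite("pics/w2.png",im[...,::-1])
```

```text
now [0.5493 0.1415 0.2869] yaw 1.4412 F [-0.4 -0.1  1.4] gap 0.0638 t 2.23 j6 -1.23
```

>>> carry_out:
  moves:
    - [[0, 0, 0, 0, 0, 0, -1], [0, 0, 0, 0, 0, 0, -1], [0, 0, 0, 0, 0, 0, -1], [0, 0, 0, 0, 0, 0, -1], [0, 0, 0, 0, 0, 0, -1]]

```text
t: 2.7
ee_pos: [0.5492, 0.1412, 0.2853]
orientation: [0.065, 0.998, -0.0, 0.0]
force: [0.4, 0.5, -0.4]
finger_gap: 0.0269
gripper_force: 0.2
```

>>> carry_out:
  moves:
    - [[0, 0, 0, 0, 0, 0, -1], [0, 0, 0, 0, 0, 0, -1], [0, 0, 0, 0, 0, 0, -1], [0, 0, 0, 0, 0, 0, -1], [0, 0, 0, 0, 0, 0, -1]]

```text
t: 3.12
ee_pos: [0.5492, 0.1412, 0.2853]
orientation: [0.065, 0.998, -0.0, 0.0]
force: [-0.1, -1.4, 0.6]
finger_gap: 0.0254
gripper_force: 30.0
```

Run:
```python
from h import *
o=np.array([.717,.007]);r=.21
def P(a,z=.286): 
    th=-.133; return (*(o+r*(-np.cos(a)*np.array([np.cos(th),np.sin(th)])-np.sin(a)*np.array([-np.sin(th),np.cos(th)]))),z,1.437)
s=status.read_state(); d=s['ee_pos'][:2]-o; print(np.hypot(*d), "a0",np.arctan2(-(d@[np.sin(.133),np.cos(.133)]),-(d@[np.cos(.133),-np.sin(.133)])),s['gripper_force'])
A=np.arange(-.37,1.06,.16); print(A)
ps=[P(a) for a in A]; plan(ps)
```

```text
0.21487763917050837 a0 -0.5413554428662398 30.0
[-0.37 -0.21 -0.05  0.11  0.27  0.43  0.59  0.75  0.91]
now [0.5492 0.1412 0.2853] yaw 1.441 F [-0.1 -1.4  0.6] gap 0.0254 t 3.12 j6 -1.23
-> [0.533 0.108 0.286 1.437] shift [ 0.0117 -0.0347 -0.0007] turn [-0.     0.     0.004] len 0.037
-> [0.519 0.078 0.286 1.437] shift [ 0.0096 -0.0322  0.    ] turn [0. 0. 0.] len 0.034
-> [0.511 0.045 0.286 1.437] shift [ 0.0043 -0.0333  0.    ] turn [0. 0. 0.] len 0.034
-> [0.507 0.012 0.286 1.437] shift [-0.001  -0.0335  0.    ] turn [0. 0. 0.] len 0.034
-> [ 0.509 -0.022  0.286  1.437] shift [-0.0064 -0.033   0.    ] turn [0. 0. 0.] len 0.034
-> [ 0.516 -0.054  0.286  1.437] shift [-0.0115 -0.0315  0.    ] turn [0. 0. 0.] len 0.034
-> [ 0.529 -0.086  0.286  1.437] shift [-0.0164 -0.0293  0.    ] turn [0. 0. 0.] len 0.034
-> [ 0.546 -0.115  0.286  1.437] shift [-0.0209 -0.0263  0.    ] turn [0. 0. 0.] len 0.034
-> [ 0.567 -0.14   0.286  1.437] shift [-0.0248 -0.0226  0.    ] turn [0. 0. 0.] len 0.034
```

>>> carry_out:
  moves:
    - [[0.007, -0.017, 0, 0, 0, 0, -1], [0.0125, -0.034, 0, 0, 0, 0, -1], [0.017, -0.051, 0, 0, 0, 0, -1], [0.021, -0.067, 0, 0, 0, 0, -1], [0.0235, -0.0835, 0, 0, 0, 0, -1]]

```text
t: 3.53
ee_pos: [0.512, 0.0622, 0.2854]
orientation: [0.064, 0.998, 0.001, -0.003]
force: [-27.6, 7.6, 7.6]
finger_gap: 0.0255
gripper_force: 30.0
```

Run:
```python
from h import *
plan([])
```

```text
now [0.512  0.0622 0.2854] yaw 1.4429 F [-27.6   7.6   7.6] gap 0.0255 t 3.53 j6 -1.37
```

Run:
```python
from h import *
o=np.array([.717,.007]);r=.2155
def P(a,z=.285): 
    th=-.133; return (*(o+r*(-np.cos(a)*np.array([np.cos(th),np.sin(th)])-np.sin(a)*np.array([-np.sin(th),np.cos(th)]))),z,1.44)
Rm=toolR(1.44); p0=np.array([.5135,.0590,.285])  # commanded
s=status.read_state(); 
for a in np.arange(-.05,1.06,.08): print(a.round(2),(Rm.T@(np.array(P(a)[:3])-s['ee_pos'])).round(4))
```

```text
-0.05 [ 0.0047 -0.0167  0.0004]
0.03 [ 0.0049 -0.034   0.0004]
0.11 [ 0.0038 -0.0512  0.0004]
0.19 [ 0.0012 -0.0682  0.0004]
0.27 [-0.0027 -0.085   0.0004]
0.35 [-0.0079 -0.1014  0.0004]
0.43 [-0.0144 -0.1174  0.0004]
0.51 [-0.0222 -0.1328  0.0004]
0.59 [-0.0311 -0.1475  0.0004]
0.67 [-0.0413 -0.1614  0.0004]
0.75 [-0.0525 -0.1745  0.0004]
0.83 [-0.0647 -0.1867  0.0004]
0.91 [-0.0778 -0.1978  0.0004]
0.99 [-0.0918 -0.2079  0.0004]
```

>>> carry_out:
  moves:
    - [[0.004, -0.011, 0, 0, 0, 0, -1], [0.004, -0.028, 0, 0, 0, 0, -1], [0.003, -0.045, 0, 0, 0, 0, -1], [0.001, -0.062, 0, 0, 0, 0, -1], [-0.003, -0.079, 0, 0, 0, 0, -1]]

```text
t: 3.95
ee_pos: [0.5069, -0.0179, 0.2854]
orientation: [0.065, 0.998, 0.0, -0.001]
force: [-5.2, -0.9, 0.7]
finger_gap: 0.0254
gripper_force: 30.0
```

Run:
```python
from h import *
plan([]); print(status.read_state()['wrist_torque'])
```

```text
now [ 0.5069 -0.0179  0.2854] yaw 1.4412 F [-5.2 -0.9  0.7] gap 0.0254 t 3.95 j6 -1.53
[-0.0575548   0.82304868 -0.04921339]
```

```bash
cat >> h.py <<'E'
o=np.array([.716,.0105]);th=-.133
def P(a,r=.21,z=.285,yaw=1.44):
    return (*(o+r*(-np.cos(a)*np.array([np.cos(th),np.sin(th)])-np.sin(a)*np.array([-np.sin(th),np.cos(th)]))),z,yaw)
def ang(p):
    d=np.array(p[:2])-o; return np.hypot(*d),np.arctan2(d@[np.sin(th),-np.cos(th)],-(d@[np.cos(th),np.sin(th)]))
E
python3 - <<'E'
from h import *
s=status.read_state(); r,a0=ang(s['ee_pos']); print(r,a0); Rm=toolR(1.44)
for a in a0+np.arange(1,11)*.085: print(a.round(2),(Rm.T@(np.array(P(a,.2115)[:3])-s['ee_pos'])).round(4))
E
```

```text
0.21104484882340505 0.2680409763526006
0.35 [-0.005  -0.0172  0.0004]
0.44 [-0.0119 -0.0338  0.0004]
0.52 [-0.0202 -0.0498  0.0004]
0.61 [-0.0298 -0.065   0.0004]
0.69 [-0.0406 -0.0793  0.0004]
0.78 [-0.0527 -0.0927  0.0004]
0.86 [-0.0658 -0.105   0.0004]
0.95 [-0.0799 -0.1161  0.0004]
1.03 [-0.0949 -0.126   0.0004]
1.12 [-0.1107 -0.1345  0.0004]
```

>>> carry_out:
  moves:
    - [[-0.004, -0.012, 0, 0, 0, 0, -1], [-0.01, -0.029, 0, 0, 0, 0, -1], [-0.018, -0.045, 0, 0, 0, 0, -1], [-0.028, -0.06, 0, 0, 0, 0, -1], [-0.038, -0.074, 0, 0, 0, 0, -1]]

```text
t: 4.37
ee_pos: [0.5352, -0.097, 0.2854]
orientation: [0.065, 0.998, -0.001, -0.001]
force: [-5.4, -2.3, 1.5]
finger_gap: 0.0255
gripper_force: 30.0
```

>>> carry_out:
  moves:
    - [[-0.012, -0.013, 0, 0, 0, 0, -1], [-0.025, -0.026, 0, 0, 0, 0, -1], [-0.039, -0.037, 0, 0, 0, 0, -1], [-0.054, -0.047, 0, 0, 0, 0, -1], [-0.054, -0.047, 0, 0, 0, 0, -1]]

```text
t: 4.78
ee_pos: [0.584, -0.1521, 0.2849]
orientation: [0.066, 0.998, -0.001, -0.001]
force: [-8.9, -10.6, 7.1]
finger_gap: 0.0254
gripper_force: 30.0
```

>>> carry_out:
  moves:
    - [[0, 0, 0, 0, 0, 0, 0], [0, 0, 0, 0, 0, 0, 0], [0, 0, 0, 0, 0, 0, 0], [0, 0, 0, 0, 0, 0, 0], [0, 0, 0, 0, 0, 0, 0]]

```text
t: 5.2
ee_pos: [0.5833, -0.1488, 0.2853]
orientation: [0.065, 0.998, 0.0, 0.0]
force: [0.1, 0.1, 0.4]
finger_gap: 0.0457
gripper_force: 0.0
```

Run:
```python
from h import *
s=status.read_state(); print(ang(s['ee_pos']))
plan([(*s['ee_pos'][:2],.36,1.44),(.52,.03,.36,1.5),(.46,.2,.35,1.7),(.455,.34,.30,1.75)])
```

```text
(np.float64(0.20737570593672167), np.float64(1.0092851078470688))
now [ 0.5833 -0.1488  0.2853] yaw 1.4414 F [0.1 0.1 0.4] gap 0.0457 t 5.2 j6 -1.73
-> [ 0.583 -0.149  0.36   1.44 ] shift [-0.      0.     -0.0747] turn [0.    0.    0.001] len 0.075
-> [0.52 0.03 0.36 1.5 ] shift [0.0861 0.1691 0.    ] turn [ 0.    0.   -0.06] len 0.19
-> [0.46 0.2  0.35 1.7 ] shift [0.0719 0.1653 0.01  ] turn [ 0.   0.  -0.2] len 0.181
-> [0.455 0.34  0.3   1.75 ] shift [-0.0131  0.1395  0.05  ] turn [ 0.    0.   -0.05] len 0.149
```

>>> carry_out:
  moves:
    - [[0, 0, -0.04, 0, 0, 0, 1], [0, 0, -0.075, 0, 0, 0, 1], [0.018, 0.034, -0.075, 0, 0, 0, 1], [0.035, 0.068, -0.075, 0, 0, 0, 1], [0.052, 0.102, -0.075, 0, 0, 0, 1]]

```text
t: 5.62
ee_pos: [0.5443, -0.0403, 0.3607]
orientation: [0.065, 0.998, 0.0, 0.0]
force: [1.0, 0.6, -0.3]
finger_gap: 0.0752
gripper_force: 0.0
```

>>> carry_out:
  moves:
    - [[0.052, 0.19, 0, 0, 0, -0.12, 1], [0.052, 0.19, 0, 0, 0, -0.12, 1], [0.052, 0.19, 0, 0, 0, -0.12, 1], [0.052, 0.19, 0, 0, 0, -0.12, 1], [0.052, 0.19, 0, 0, 0, -0.12, 1]]

```text
t: 6.03
ee_pos: [0.5168, 0.1568, 0.3606]
orientation: [0.004, 1.0, 0.0, 0.0]
force: [0.9, -0.2, 0.5]
finger_gap: 0.0925
gripper_force: 0.0
```

Run:
```python
from h import *
plan([(.49,.26,.3,1.7),(.51,.392,.2,1.73)])
```

```text
now [0.5168 0.1568 0.3606] yaw 1.5624 F [ 0.9 -0.2  0.5] gap 0.0925 t 6.03 j6 -1.32
-> [0.49 0.26 0.3  1.7 ] shift [0.0277 0.1029 0.0607] turn [ 0.001  0.001 -0.138] len 0.123
-> [0.51  0.392 0.2   1.73 ] shift [-0.0368  0.1283  0.1   ] turn [ 0.    0.   -0.03] len 0.167
```

>>> carry_out:
  moves:
    - [[0.028, 0.103, 0.06, 0, 0, -0.138, 1], [0.028, 0.103, 0.06, 0, 0, -0.138, 1], [0.028, 0.103, 0.06, 0, 0, -0.138, 1], [0.028, 0.103, 0.06, 0, 0, -0.138, 1], [0.028, 0.103, 0.06, 0, 0, -0.138, 1]]

```text
t: 6.45
ee_pos: [0.49, 0.2584, 0.2992]
orientation: [-0.066, 0.998, -0.0, -0.001]
force: [0.1, -0.8, 1.0]
finger_gap: 0.0925
gripper_force: 0.0
```

>>> carry_out:
  moves:
    - [[-0.037, 0.128, 0.1, 0, 0, -0.03, 1], [-0.037, 0.128, 0.1, 0, 0, -0.03, 1], [-0.037, 0.128, 0.1, 0, 0, -0.03, 1], [-0.037, 0.128, 0.1, 0, 0, -0.03, 1], [-0.037, 0.128, 0.1, 0, 0, -0.03, 1]]

```text
t: 6.87
ee_pos: [0.5108, 0.3912, 0.1947]
orientation: [-0.08, 0.997, -0.001, -0.003]
force: [-0.4, 0.8, -0.7]
finger_gap: 0.0926
gripper_force: 0.0
```

Run:
```python
from h import *
st=status.read_state(); im=vision.read_camera("wrist"); c=cam("wrist",st)
cv2.imwrite("pics/w3.png",im[...,::-1]); plan([])
```

```text
now [0.5112 0.3895 0.1974] yaw 1.7302 F [-0.4 -0.2  1.1] gap 0.0932 t 6.92 j6 -1.12
```

View pics/w3.png

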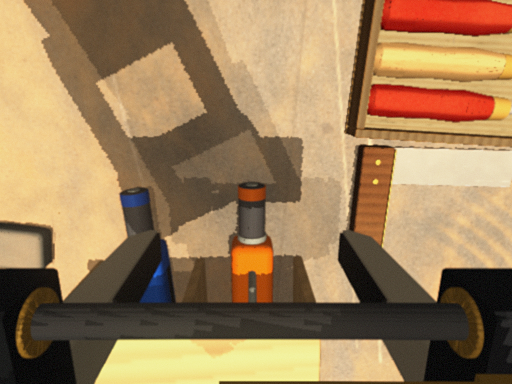

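The orange nose runs from its tip at (252,185) to its root at (253,238), and lines up with the tool. The blue tip is at (134,192), clear of the left finger, and the tray and plank are clear on the right.

Run:
```python
from h import *
st=status.read_state(); c=cam("wrist",st)
q=toplane(c,[(252.5,184),(252.5,237),(134,190)],.021); print(q.round(4)); d=q[1]-q[0]; yaw=np.arctan2(d[1],d[0]); print(yaw,np.hypot(*d[:2]))
u=d[:2]/np.hypot(*d[:2]); g=q[0,:2]+.033*u
plan([(*g,.06,yaw+np.pi/2),(*g,.007,yaw+np.pi/2)])
```

```text
[[0.5223 0.395  0.021 ]
 [0.5803 0.4045 0.021 ]
 [0.5481 0.2754 0.021 ]]
0.16165014439058728 0.05873445300376085
now [0.5112 0.3895 0.1974] yaw 1.7302 F [-0.4 -0.2  1.1] gap 0.0932 t 6.92 j6 -1.12
-> [0.555 0.4   0.06  1.732] shift [-0.0454  0.004   0.1373] turn [-0.002 -0.004 -0.002] len 0.145
-> [0.555 0.4   0.007 1.732] shift [0.    0.    0.053] turn [0. 0. 0.] len 0.053
```

>>> carry_out:
  moves:
    - [[-0.041, 0.004, 0.04, 0, 0, 0, 1], [-0.041, 0.004, 0.08, 0, 0, 0, 1], [-0.041, 0.004, 0.12, 0, 0, 0, 1], [-0.041, 0.004, 0.155, 0, 0, 0, 1], [-0.041, 0.004, 0.175, 0, 0, 0, 1]]

```text
t: 7.33
ee_pos: [0.5513, 0.3969, 0.0222]
orientation: [-0.078, 0.997, -0.001, -0.001]
force: [0.5, -0.0, -0.3]
finger_gap: 0.0929
gripper_force: 0.0
```

>>> carry_out:
  moves:
    - [[0, 0, 0.012, 0, 0, 0, 0], [0, 0, 0.013, 0, 0, 0, -1], [0, 0, 0.013, 0, 0, 0, -1], [0, 0, 0.013, 0, 0, 0, -1], [0, 0, 0.013, 0, 0, 0, -1]]

```text
t: 7.75
ee_pos: [0.5523, 0.3997, 0.0151]
orientation: [-0.079, 0.997, 0.001, 0.002]
force: [-0.1, -0.1, 0.2]
finger_gap: 0.0641
gripper_force: 0.0
```

>>> carry_out:
  moves:
    - [[0, 0, 0, 0, 0, 0, -1], [0, 0, 0, 0, 0, 0, -1], [0, 0, 0, 0, 0, 0, -1], [0, 0, 0, 0, 0, 0, -1], [0, 0, 0, 0, 0, 0, -1]]

```text
t: 8.17
ee_pos: [0.5512, 0.3993, 0.0124]
orientation: [-0.079, 0.997, -0.0, 0.0]
force: [0.2, 0.3, -0.4]
finger_gap: 0.0308
gripper_force: 0.0
```

>>> carry_out:
  moves:
    - [[0, 0, 0, 0, 0, 0, -1], [0, 0, 0, 0, 0, 0, -1], [0, 0, 0, 0, 0, 0, -1], [0, 0, 0, 0, 0, 0, -1], [0, 0, 0, 0, 0, 0, -1]]

```text
t: 8.58
ee_pos: [0.5512, 0.3993, 0.0124]
orientation: [-0.079, 0.997, 0.0, -0.0]
force: [-0.4, 0.0, 1.5]
finger_gap: 0.0272
gripper_force: 30.0
```

>>> carry_out:
  moves:
    - [[0.015, 0, 0, 0, 0, 0, -1], [0.032, 0, 0, 0, 0, 0, -1], [0.05, 0, 0, 0, 0, 0, -1], [0.068, 0, 0, 0, 0, 0, -1], [0.086, 0, 0, 0, 0, 0, -1]]

```text
t: 9.0
ee_pos: [0.4657, 0.3854, 0.0123]
orientation: [-0.079, 0.997, 0.0, 0.0]
force: [2.4, 0.7, 1.5]
finger_gap: 0.0271
gripper_force: 30.0
```

>>> carry_out:
  moves:
    - [[0.018, 0, 0, 0, 0, 0, -1], [0.036, 0, 0, 0, 0, 0, -1], [0.052, 0, 0, 0, 0, 0, -1], [0.062, 0, 0, 0, 0, 0, -1], [0.064, 0, 0, 0, 0, 0, -1]]

```text
t: 9.42
ee_pos: [0.4021, 0.3754, 0.0124]
orientation: [-0.079, 0.997, 0.0, 0.0]
force: [0.8, 0.7, -1.6]
finger_gap: 0.0273
gripper_force: 30.0
```

>>> carry_out:
  moves:
    - [[0, 0, 0, 0, 0, 0, 1], [0, 0, 0, 0, 0, 0, 1], [0, 0, 0, 0, 0, 0, 1], [0, 0, 0, 0, 0, 0, 1], [0, 0, 0, 0, 0, 0, 1]]

```text
t: 9.83
ee_pos: [0.4034, 0.3755, 0.0122]
orientation: [-0.079, 0.997, -0.0, -0.0]
force: [0.5, -0.3, -0.7]
finger_gap: 0.0558
gripper_force: 0.0
```

Run:
```python
from h import *
plan([])
for n in("top","scene"):
    im=vision.read_camera(n); np.save(n+"1.npy",im); cv2.imwrite(f"pics/{n}1.png",im[...,::-1])
```

```text
now [0.4034 0.3755 0.0122] yaw 1.7287 F [ 0.5 -0.3 -0.7] gap 0.0558 t 9.83 j6 -1.03
```

>>> carry_out:
  moves:
    - [[0, 0, -0.03, 0, 0, 0, 1], [0, 0, -0.07, 0, 0, 0, 1], [0, 0, -0.11, 0, 0, 0, 1], [-0.02, 0, -0.15, 0, 0, 0, 1], [-0.05, 0, -0.17, 0, 0, 0, 1]]

```text
t: 10.35
ee_pos: [0.4523, 0.3841, 0.1876]
orientation: [-0.08, 0.997, 0.001, 0.002]
force: [0.4, 0.9, 0.2]
finger_gap: 0.0922
gripper_force: 0.0
```

>>> carry_out:
  moves:
    - [[0, 0, 0, 0, 0, 0, 1], [0, 0, 0, 0, 0, 0, 1]]

```text
t: 10.52
ee_pos: [0.4536, 0.3836, 0.1831]
orientation: [-0.078, 0.997, 0.0, 0.001]
force: [-0.2, 0.3, -0.8]
finger_gap: 0.0928
gripper_force: 0.0
```

Run:
```python
from h import *
st=status.read_state(); im=vision.read_camera("wrist"); c=cam("wrist",st); np.save("w4.npy",im)
plan([])
e=np.array([.488,.389]); u=np.array([np.cos(.158),np.sin(.158)])
print(proj(c,[[*e,.092],[*(e-.026*u),.05],[*(e+.026*u),.05],[*(e-.115*u),.021],[*(e-.055*u),.042]]).round(0))
cv2.imwrite("pics/w4.png",cv2.resize(im[110:330,130:400],None,fx=2.5,fy=2.5)[...,::-1])
```

```text
now [0.4524 0.3833 0.1816] yaw 1.7284 F [-0.4  0.1 -0. ] gap 0.0931 t 10.57 j6 -1.07
[[248. 237.]
 [248. 192.]
 [248. 245.]
 [248.  89.]
 [248. 159.]]
```

View pics/w4.png

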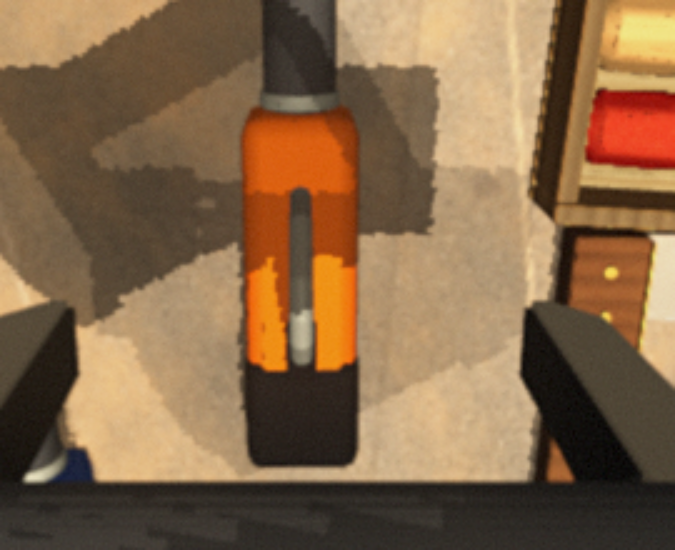

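The crop shows the driver standing upright and let go, with its body centred at crop x 300, the bail at x 302 and y 190–365, and the front of the body at y 108. The origin is therefore about (0.483, 0.390), and I'll grip the bail's apex there.

Run:
```python
from h import *
plan([(.483,.390,.13,1.729),(.483,.390,.075,1.729)])
```

```text
now [0.4524 0.3833 0.1816] yaw 1.7284 F [-0.4  0.1 -0. ] gap 0.0931 t 10.57 j6 -1.07
-> [0.483 0.39  0.13  1.729] shift [-0.0313  0.0019  0.0515] turn [-0.    -0.001 -0.001] len 0.06
-> [0.483 0.39  0.075 1.729] shift [0.    0.    0.055] turn [0. 0. 0.] len 0.055
```

>>> carry_out:
  moves:
    - [[-0.031, 0.002, 0.02, 0, 0, 0, 0], [-0.031, 0.002, 0.05, 0, 0, 0, 0], [-0.031, 0.002, 0.08, 0, 0, 0, 0], [-0.031, 0.002, 0.106, 0, 0, 0, 0], [-0.031, 0.002, 0.106, 0, 0, 0, -1]]

```text
t: 10.98
ee_pos: [0.4794, 0.3883, 0.069]
orientation: [-0.079, 0.997, -0.003, -0.004]
force: [-0.5, -0.6, -1.2]
finger_gap: 0.0643
gripper_force: 0.0
```

>>> carry_out:
  moves:
    - [[0, 0, 0, 0, 0, 0, -1], [0, 0, 0, 0, 0, 0, -1], [0, 0, 0, 0, 0, 0, -1], [0, 0, 0, 0, 0, 0, -1], [0, 0, 0, 0, 0, 0, -1]]

```text
t: 11.4
ee_pos: [0.4831, 0.3906, 0.0776]
orientation: [-0.079, 0.997, 0.0, 0.001]
force: [0.9, -0.3, -0.1]
finger_gap: 0.0308
gripper_force: 0.0
```

>>> carry_out:
  moves:
    - [[0, 0, 0, 0, 0, 0, -1], [0, 0, 0, 0, 0, 0, -1], [0, 0, 0, 0, 0, 0, -1], [0, 0, 0, 0, 0, 0, -1], [0, 0, 0, 0, 0, 0, -1]]

```text
t: 11.82
ee_pos: [0.4828, 0.3902, 0.0764]
orientation: [-0.079, 0.997, -0.0, 0.0]
force: [-0.6, -1.1, 2.5]
finger_gap: 0.007
gripper_force: 30.0
```

>>> carry_out:
  moves:
    - [[0, 0, -0.005, 0, 0, 0, -1], [0, 0, -0.01, 0, 0, 0, -1], [0, 0, -0.02, 0, 0, 0, -1], [0, 0, -0.03, 0, 0, 0, -1], [0, 0, -0.03, 0, 0, 0, -1]]

```text
t: 12.23
ee_pos: [0.4835, 0.3909, 0.1093]
orientation: [-0.079, 0.997, 0.001, 0.001]
force: [0.6, 0.1, -2.3]
finger_gap: 0.007
gripper_force: 30.0
```

Run:
```python
from h import *
plan([]);print(status.read_state()['wrist_torque'])
im=vision.read_camera("scene"); np.save("s2.npy",im); cv2.imwrite("pics/s2.png",cv2.resize(im[120:360,140:460],None,fx=2.5,fy=2.5)[...,::-1])
```

```text
now [0.4835 0.3909 0.1093] yaw 1.729 F [ 0.6  0.1 -2.3] gap 0.007 t 12.23 j6 -1.09
[ 0.00726377  0.01290109 -0.03678881]
```

View pics/s2.png

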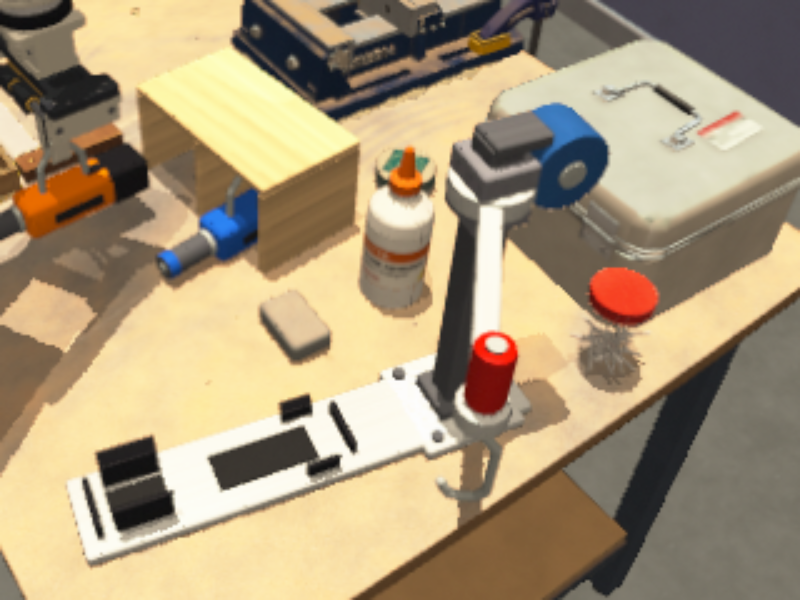

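The orange driver hangs level from the fingers on the left. The hook is parked beyond the column at (470,480), and the cradle is free. The lips are at (296,405) and (323,465), the nose walls between (97,450) and (172,520), and the plate end corners at (70,490) and (95,560).

Run:
```python
from h import *
c=cam("scene"); v=lambda *p: np.array(p)/2.5+[140,120]
e=np.array([np.cos(th),np.sin(th)]);n=np.array([-np.sin(th),np.cos(th)])
f=lambda P:np.c_[P[:,:2],(P[:,:2]-o)@e,(P[:,:2]-o)@n].round(4).tolist()
for k,p,z in[("lip near top",v((307,465),(339,457)),.033),("lip far top",v((281,405),(310,396)),.033),("wall far top",v((97,450),(155,437)),.05),("wall near top",v((107,490),(168,473)),.05),("plate end",v((70,482),(92,555)),.012),("patch",v((209,458),(308,430),(320,455),(222,488)),.0135)]:
    print(k,f(toplane(c,p,z)))
# top view
t=np.load("top1.npy"); ct=cam("top")
m=mask(t,(0,0,150),(180,40,255)); m[:,:285]=0
for a,ce,bb,l in blobs(m,300):
    print("plate",a,f(toplane(ct,cv2.boxPoints(cv2.minAreaRect(np.argwhere(l)[:,::-1].astype(np.float32))),.012)))
d=(t.max(2)<60)&(np.add.outer(np.zeros(384),np.arange(512))>290)
for a,ce,bb,l in blobs(d,8):
    if 180<ce[1]<300 and ce[0]<330: print("dark",a,ce,f(toplane(ct,ce,.02)))
```

```text
lip near top [[0.5583, -0.0055, -0.1542, -0.0368], [0.5858, -0.0113, -0.1261, -0.0389]]
lip far top [[0.5685, 0.059, -0.1527, 0.0285], [0.5958, 0.0556, -0.1251, 0.0288]]
wall far top [[0.406, 0.0777, -0.3162, 0.0255], [0.4536, 0.0676, -0.2676, 0.0219]]
wall near top [[0.3997, 0.0383, -0.3172, -0.0144], [0.4493, 0.0305, -0.267, -0.0155]]
plate end [[0.3794, 0.0846, -0.3435, 0.0288], [0.3722, 0.0122, -0.341, -0.0439]]
patch [[0.494, 0.0513, -0.2254, 0.011], [0.5837, 0.0368, -0.1346, 0.0085], [0.58, 0.0091, -0.1346, -0.0194], [0.491, 0.0193, -0.2242, -0.0211]]
plate 1847 [[0.373, 0.0867, -0.3501, 0.0301], [0.783, 0.0561, 0.0603, 0.054], [0.7766, -0.0422, 0.067, -0.0442], [0.3678, -0.0068, -0.3428, -0.0633]]
plate 330 [[0.7501, -0.0623, 0.0435, -0.0676], [0.7636, -0.0729, 0.0582, -0.0764], [0.6354, -0.228, -0.0483, -0.2471], [0.6224, -0.2173, -0.0626, -0.2382]]
plate 505 [[0.1121, -0.0101, -0.5958, -0.1005], [0.1486, -0.0111, -0.5595, -0.0966], [0.1484, -0.1542, -0.5407, -0.2385], [0.112, -0.1527, -0.577, -0.2418]]
dark 8 [303.  222.5] [[0.582, 0.0569, -0.139, 0.0282]]
dark 15 [323.5 224.7] [[0.5749, -0.0055, -0.1377, -0.0346]]
dark 274 [311.6 238.1] [[0.5342, 0.0318, -0.183, -0.003]]
dark 172 [306.3 274.8] [[0.4242, 0.0504, -0.2945, 0.0008]]
dark 54 [317.4 275.8] [[0.4212, 0.0172, -0.2931, -0.0325]]
```

Run:
```python
from h import *
plan([(.4835,.3909,.24,1.729),(.490,.29,.25,1.65),(.497,.17,.25,1.54),(.5085,.037,.25,1.438)])
```

```text
now [0.4833 0.3907 0.1081] yaw 1.729 F [ 1.   0.6 -3.7] gap 0.007 t 12.28 j6 -1.09
-> [0.484 0.391 0.24  1.729] shift [-0.0005  0.0003 -0.1319] turn [0.001 0.002 0.   ] len 0.132
-> [0.49 0.29 0.25 1.65] shift [ 0.0095 -0.1007 -0.01  ] turn [0.    0.    0.079] len 0.102
-> [0.497 0.17  0.25  1.54 ] shift [ 0.0025 -0.1202  0.    ] turn [0.   0.   0.11] len 0.12
-> [0.508 0.037 0.25  1.438] shift [-0.0156 -0.1326  0.    ] turn [0.    0.    0.102] len 0.133
```

>>> carry_out:
  moves:
    - [[0, 0, -0.02, 0, 0, 0, -1], [0, 0, -0.05, 0, 0, 0, -1], [0, 0, -0.08, 0, 0, 0, -1], [0, 0, -0.11, 0, 0, 0, -1], [0, 0, -0.132, 0, 0, 0, -1]]

```text
t: 12.7
ee_pos: [0.4829, 0.3904, 0.2409]
orientation: [-0.079, 0.997, 0.0, 0.001]
force: [0.1, -0.6, -3.6]
finger_gap: 0.0072
gripper_force: 30.0
```

>>> carry_out:
  moves:
    - [[0.001, -0.012, -0.004, 0, 0, 0.01, -1], [0.003, -0.033, -0.008, 0, 0, 0.025, -1], [0.005, -0.056, -0.01, 0, 0, 0.045, -1], [0.008, -0.08, -0.01, 0, 0, 0.062, -1], [0.0095, -0.101, -0.01, 0, 0, 0.079, -1]]

```text
t: 13.12
ee_pos: [0.4889, 0.2871, 0.2468]
orientation: [-0.039, 0.999, -0.0, -0.001]
force: [0.2, 0.5, -2.9]
finger_gap: 0.007
gripper_force: 30.0
```

>>> carry_out:
  moves:
    - [[0.0005, -0.024, 0, 0, 0, 0.022, -1], [0.001, -0.048, 0, 0, 0, 0.044, -1], [0.0015, -0.072, 0, 0, 0, 0.066, -1], [0.002, -0.096, 0, 0, 0, 0.088, -1], [0.0025, -0.12, 0, 0, 0, 0.11, -1]]

```text
t: 13.53
ee_pos: [0.4957, 0.1674, 0.2467]
orientation: [0.016, 1.0, -0.0, -0.001]
force: [0.5, -0.5, -3.7]
finger_gap: 0.0069
gripper_force: 30.0
```

>>> carry_out:
  moves:
    - [[-0.003, -0.028, 0, 0, 0, 0.022, -1], [-0.006, -0.06, 0, 0, 0, 0.045, -1], [-0.01, -0.092, 0, 0, 0, 0.07, -1], [-0.014, -0.12, 0, 0, 0, 0.092, -1], [-0.0156, -0.1326, 0, 0, 0, 0.102, -1]]

```text
t: 13.95
ee_pos: [0.5073, 0.033, 0.2469]
orientation: [0.068, 0.998, -0.0, -0.001]
force: [-0.2, -0.2, -3.5]
finger_gap: 0.0071
gripper_force: 30.0
```

>>> carry_out:
  moves:
    - [[0, 0, 0, 0, 0, 0, -1], [0, 0, 0, 0, 0, 0, -1], [0, 0, 0, 0, 0, 0, -1]]

```text
t: 14.2
ee_pos: [0.5075, 0.0367, 0.2476]
orientation: [0.066, 0.998, 0.0, -0.0]
force: [1.1, 1.0, -4.0]
finger_gap: 0.0073
gripper_force: 30.0
```

Run:
```python
from h import *
st=status.read_state(); im=vision.read_camera("wrist"); c=cam("wrist",st); np.save("w5.npy",im)
plan([]); print(st['gripper_force'])
e=o+[-.207,.0263]
s2=vision.read_camera("scene"); np.save("s3.npy",s2)
a=cv2.resize(im[0:300,90:410],None,fx=1.25,fy=1.25); b=cv2.resize(s2[180:330,160:360],None,fx=2.0,fy=2.0)
cv2.imwrite("pics/w5.png",np.hstack([cv2.copyMakeBorder(a,0,600-a.shape[0],0,0,0),cv2.copyMakeBorder(b,0,600-b.shape[0],0,0,0)])[:380,:,::-1])
```

```text
now [0.5076 0.037  0.2478] yaw 1.439 F [ 0.   0.5 -2.9] gap 0.007 t 14.25 j6 -1.42
29.999779276549816
```

View pics/w5.png

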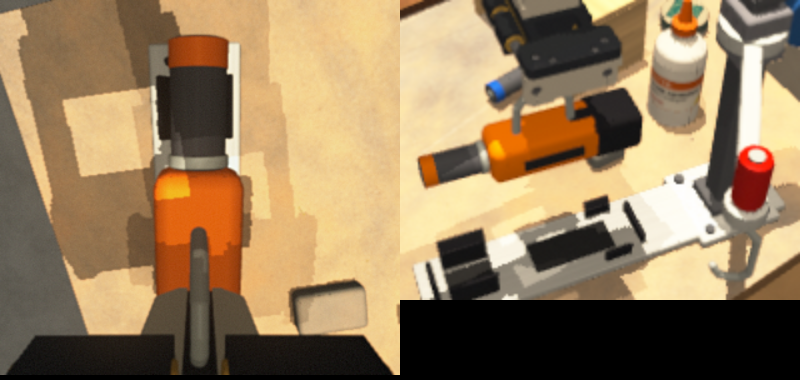

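The left half (wrist) shows the nose axis at crop x 198–199. The plate's end corners are at (150,45) and (241,45), and the walls' outer sides at 157 and 233 (y 75–140), so the cradle is about 3 mm towards -y. The right half (scene) shows the driver level over the cradle.

Run:
```python
from h import *
st=status.read_state(); c=cam("wrist",st); cs=cam("scene")
v=lambda *p: np.array(p)/1.25+[90,0]
e=np.array([np.cos(th),np.sin(th)]);n=np.array([-np.sin(th),np.cos(th)])
f=lambda P:np.c_[P[:,:2],(P[:,:2]-o)@e,(P[:,:2]-o)@n].round(4).tolist()
print("end",f(toplane(c,v((150,45),(241,43)),.012)))
print("walls top",f(toplane(c,v((157,75),(233,73),(157,140),(233,138)),.05)))
# nose held: tip
zb=st['ee_pos'][2]+.019-.092; print("zb",zb)
print("nose tip/root",f(toplane(c,v((198,37),(199,158)),zb+.030)))
print("apex tool",f(st['ee_pos'][None]))
```

```text
end [[0.3675, 0.0139, -0.3459, -0.0428], [0.3762, 0.0914, -0.3475, 0.0351]]
walls top [[0.3956, 0.019, -0.3187, -0.034], [0.4021, 0.0788, -0.3202, 0.026], [0.445, 0.0111, -0.2687, -0.0353], [0.4516, 0.0733, -0.2703, 0.0272]]
zb 0.1749865069379509
nose tip/root [[0.3974, 0.0519, -0.3213, -0.0012], [0.4499, 0.0454, -0.2684, -0.0007]]
apex tool [[0.5076, 0.0371, -0.2101, -0.0013]]
```

>>> carry_out:
  moves:
    - [[-0.0025, -0.003, 0.015, 0, 0, 0, -1], [-0.0025, -0.003, 0.04, 0, 0, 0, -1], [-0.0025, -0.003, 0.065, 0, 0, 0, -1], [-0.0025, -0.003, 0.09, 0, 0, 0, -1], [-0.0025, -0.003, 0.11, 0, 0, 0, -1]]

```text
t: 14.72
ee_pos: [0.5093, 0.0338, 0.1363]
orientation: [0.066, 0.998, 0.0, -0.001]
force: [-0.5, 0.0, -3.7]
finger_gap: 0.0074
gripper_force: 30.0
```

>>> carry_out:
  moves:
    - [[0, 0, 0.008, 0, 0, 0, -1], [0, 0, 0.016, 0, 0, 0, -1], [0, 0, 0.024, 0, 0, 0, -1], [0, 0, 0.032, 0, 0, 0, -1], [0, 0, 0.036, 0, 0, 0, -1]]

```text
t: 15.13
ee_pos: [0.51, 0.0331, 0.1019]
orientation: [0.066, 0.998, 0.0, 0.0]
force: [0.2, 0.1, -3.8]
finger_gap: 0.0072
gripper_force: 30.0
```

Run:
```python
from h import *
plan([]); print(status.read_state()['wrist_torque'])
```

```text
now [0.51   0.0331 0.1019] yaw 1.4382 F [ 0.2  0.1 -3.8] gap 0.0072 t 15.13 j6 -1.42
[-0.05039118  0.01558605 -0.02304437]
```

>>> carry_out:
  moves:
    - [[0, 0, 0.004, 0, 0, 0, -1], [0, 0, 0.007, 0, 0, 0, -1], [0, 0, 0.01, 0, 0, 0, -1], [0, 0, 0.0115, 0, 0, 0, -1], [0, 0, 0.0115, 0, 0, 0, -1]]

```text
t: 15.55
ee_pos: [0.5099, 0.0329, 0.0906]
orientation: [0.066, 0.998, -0.0, -0.0]
force: [-0.5, -0.1, -3.3]
finger_gap: 0.007
gripper_force: 30.0
```

Run:
```python
from h import *
plan([]); print(status.read_state()['wrist_torque'])
```

```text
now [0.5099 0.0329 0.0906] yaw 1.438 F [-0.5 -0.1 -3.3] gap 0.007 t 15.55 j6 -1.42
[-0.00900774  0.03994758 -0.01287288]
```

>>> carry_out:
  moves:
    - [[0, 0, 0.001, 0, 0, 0, -1], [0, 0, 0.0015, 0, 0, 0, -1], [0, 0, 0.002, 0, 0, 0, -1], [0, 0, 0.0025, 0, 0, 0, -1], [0, 0, 0.0025, 0, 0, 0, -1]]

```text
t: 15.97
ee_pos: [0.5103, 0.0327, 0.0902]
orientation: [0.066, 0.998, -0.0, 0.001]
force: [-7.2, -1.7, 13.5]
finger_gap: 0.007
gripper_force: 30.0
```

Run:
```python
from h import *
plan([]); print(status.read_state()['wrist_torque'])
```

```text
now [0.5103 0.0327 0.0902] yaw 1.4379 F [-7.2 -1.7 13.5] gap 0.007 t 15.97 j6 -1.42
[-3.46418344e-01  1.27581423e+00 -1.03264666e-03]
```

>>> carry_out:
  moves:
    - [[0, 0, -0.002, 0, 0, 0, 0], [0, 0, -0.002, 0, 0, 0, 0], [0, 0, -0.002, 0, 0, 0, 0], [0, 0, -0.002, 0, 0, 0, 0], [0, 0, -0.002, 0, 0, 0, 0]]

```text
t: 16.38
ee_pos: [0.5099, 0.033, 0.0902]
orientation: [0.066, 0.998, 0.0, -0.0]
force: [0.1, -0.9, 1.1]
finger_gap: 0.0357
gripper_force: 0.0
```

>>> carry_out:
  moves:
    - [[0, 0, -0.02, 0, 0, 0, 0.3], [0, 0, -0.06, 0, 0, 0, 0.3], [0, 0, -0.1, 0, 0, 0, 0.3], [0, 0, -0.14, 0, 0, 0, 0.3], [0, 0, -0.18, 0, 0, 0, 0.3]]

```text
t: 16.8
ee_pos: [0.5095, 0.0329, 0.2722]
orientation: [0.066, 0.998, 0.0, -0.0]
force: [1.0, -0.2, -0.5]
finger_gap: 0.0604
gripper_force: 0.0
```

>>> carry_out:
  moves:
    - [[0.01, 0, -0.04, 0, 0, 0, 0.3], [0.02, 0, -0.08, 0, 0, 0, 0.3], [0.03, 0, -0.1, 0, 0, 0, 0.3], [0.03, 0, -0.1, 0, 0, 0, 0.3], [0.03, 0, -0.1, 0, 0, 0, 0.3]]

```text
t: 17.22
ee_pos: [0.4802, 0.037, 0.3712]
orientation: [0.066, 0.998, 0.0, 0.001]
force: [0.6, -0.7, -1.0]
finger_gap: 0.0605
gripper_force: 0.0
```

Run:
```python
from h import *
st=status.read_state(); im=vision.read_camera("wrist"); np.save("w6.npy",im); c=cam("wrist",st)
plan([])
s2=vision.read_camera("scene"); np.save("s4.npy",s2)
a=cv2.resize(im[0:300,90:410],None,fx=1.25,fy=1.25); b=cv2.resize(s2[180:330,160:360],None,fx=2.0,fy=2.0)
cv2.imwrite("pics/w6.png",np.hstack([cv2.copyMakeBorder(a,0,600-a.shape[0],0,0,0),cv2.copyMakeBorder(b,0,600-b.shape[0],0,0,0)])[:380,:,::-1])
for a,ce,bb,l in blobs(mask(im,(0,150,60),(4,255,255))|mask(im,(174,120,60),(180,255,255)),60): print(a,ce,bb,toplane(c,ce,.321)[0].round(4),ang(toplane(c,ce,.321)[0]))
```

```text
now [0.4802 0.0369 0.3697] yaw 1.4381 F [ 0.5  0.3 -0.6] gap 0.0601 t 17.27 j6 -1.41
```

View pics/w6.png

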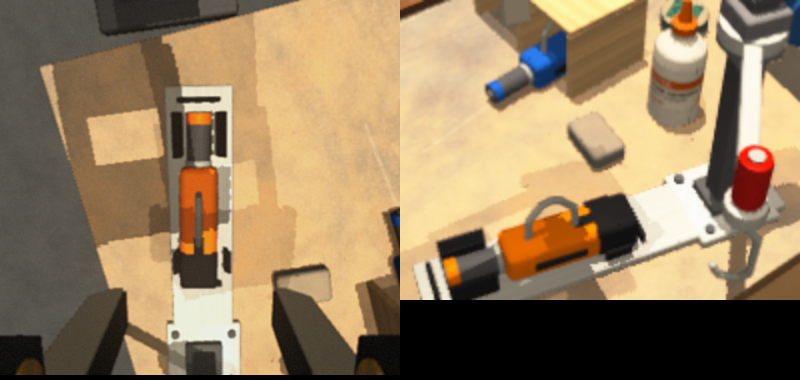

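The driver sits home: the nose lies between the walls (wrist crop 200,130) and the rear between the lips (crop y 265), and in the scene half the bail stands upright at (552,215). The grip's cap is at scene crop (757,155).

Run:
```python
from h import *
cs=cam("scene"); s=np.load("s4.npy")
g=toplane(cs,[(160+357/2,180+155/2)],.321)[0]; print("cap scene",g.round(4))
t=vision.read_camera("top"); ct=cam("top")
for a,ce,bb,l in blobs(mask(t,(0,150,60),(4,255,255))|mask(t,(174,120,60),(180,255,255)),15):
  if ce[0]>330: print(a,ce,bb,toplane(ct,bb[:2]+(bb[2:]-1)/2,.32)[0].round(4))
plan([(.50,-.12,.38,1.44),(.582,-.151,.36,1.44),(.582,-.151,.285,1.44)])
```

```text
cap scene [ 0.5879 -0.1513  0.321 ]
45 [403.4 207.4] [399 204  11   9] [ 0.5857 -0.1508  0.32  ]
now [0.4802 0.0369 0.3686] yaw 1.4379 F [ 0.6  0.  -0.8] gap 0.0608 t 17.37 j6 -1.41
-> [ 0.5  -0.12  0.38  1.44] shift [-0.0404 -0.1529 -0.0114] turn [-0.    -0.002 -0.002] len 0.159
-> [ 0.582 -0.151  0.36   1.44 ] shift [-0.0853 -0.02    0.02  ] turn [0. 0. 0.] len 0.09
-> [ 0.582 -0.151  0.285  1.44 ] shift [0.    0.    0.075] turn [0. 0. 0.] len 0.075
```

>>> carry_out:
  moves:
    - [[-0.04, -0.153, -0.011, 0, 0, -0.002, 0.3], [-0.04, -0.153, -0.011, 0, 0, -0.002, 0.3], [-0.04, -0.153, -0.011, 0, 0, -0.002, 0.3], [-0.04, -0.153, -0.011, 0, 0, -0.002, 0.3], [-0.04, -0.153, -0.011, 0, 0, -0.002, 0.3]]

```text
t: 17.78
ee_pos: [0.4998, -0.1247, 0.3793]
orientation: [0.067, 0.998, -0.0, -0.002]
force: [0.7, 0.3, -0.3]
finger_gap: 0.0602
gripper_force: 0.0
```

>>> carry_out:
  moves:
    - [[-0.088, -0.019, 0.02, 0, 0, 0, 0.3], [-0.088, -0.019, 0.02, 0, 0, 0, 0.3], [-0.088, -0.019, 0.02, 0, 0, 0, 0.3], [-0.088, -0.019, 0.02, 0, 0, 0, 0.3], [-0.088, -0.019, 0.02, 0, 0, 0, 0.3]]

```text
t: 18.2
ee_pos: [0.5844, -0.1502, 0.3596]
orientation: [0.065, 0.998, 0.0, -0.002]
force: [-0.7, -1.4, 0.7]
finger_gap: 0.0608
gripper_force: 0.0
```

>>> carry_out:
  moves:
    - [[0, 0, 0.02, 0, 0, 0, 0.3], [0, 0, 0.045, 0, 0, 0, 0.3], [0, 0, 0.065, 0, 0, 0, 0.3], [0, 0, 0.075, 0, 0, 0, 0.3], [0, 0, 0.075, 0, 0, 0, 0]]

```text
t: 18.62
ee_pos: [0.5832, -0.1498, 0.2847]
orientation: [0.065, 0.998, 0.0, -0.001]
force: [0.6, 0.9, -0.2]
finger_gap: 0.057
gripper_force: 0.0
```

>>> carry_out:
  moves:
    - [[0, 0, 0, 0, 0, 0, -1], [0, 0, 0, 0, 0, 0, -1], [0, 0, 0, 0, 0, 0, -1], [0, 0, 0, 0, 0, 0, -1], [0, 0, 0, 0, 0, 0, -1]]

```text
t: 19.03
ee_pos: [0.5844, -0.1504, 0.2871]
orientation: [0.065, 0.998, -0.0, 0.0]
force: [-1.0, -1.1, 3.1]
finger_gap: 0.0258
gripper_force: 30.1
```

>>> carry_out:
  moves:
    - [[0, 0, 0, 0, 0, 0, -1], [0, 0, 0, 0, 0, 0, -1], [0, 0, 0, 0, 0, 0, -1]]

```text
t: 19.28
ee_pos: [0.5844, -0.1505, 0.287]
orientation: [0.065, 0.998, -0.0, 0.0]
force: [-0.9, -0.4, 5.6]
finger_gap: 0.0255
gripper_force: 30.0
```

```bash
sed -i 's/^o=.*;th/o=np.array([.7155,.0105]);th/' h.py
python3 - <<'E'
from h import *
plan([])
s=status.read_state(); r,a0=ang(s['ee_pos']); print(r,a0); Rm=toolR(1.438)
rs=np.linspace(r,.2105,9)[1:]
for k,a in enumerate(a0-np.arange(1,9)*.085): print(a.round(2),(Rm.T@(np.array(P(a,rs[k],z=s['ee_pos'][2])[:3])-s['ee_pos'])).round(4))
E
```

```text
now [ 0.5844 -0.1505  0.287 ] yaw 1.4399 F [-0.9 -0.4  5.6] gap 0.0255 t 19.28 j6 -1.73
0.20758524544197632 1.020400869208793
0.94 [0.0148 0.0096 0.    ]
0.85 [0.0288 0.0204 0.    ]
0.77 [0.0419 0.0324 0.    ]
0.68 [0.0539 0.0454 0.    ]
0.6 [0.0648 0.0595 0.    ]
0.51 [0.0744 0.0745 0.    ]
0.43 [0.0828 0.0902 0.    ]
0.34 [0.0898 0.1067 0.    ]
```

>>> carry_out:
  moves:
    - [[0.015, 0.01, 0, 0, 0, 0, -1], [0.029, 0.0205, 0, 0, 0, 0, -1], [0.042, 0.0325, 0, 0, 0, 0, -1], [0.054, 0.0455, 0, 0, 0, 0, -1], [0.065, 0.0595, 0, 0, 0, 0, -1]]

```text
t: 19.7
ee_pos: [0.5287, -0.0813, 0.2869]
orientation: [0.065, 0.998, 0.001, 0.002]
force: [23.8, 10.9, -0.5]
finger_gap: 0.0255
gripper_force: 30.0
```

>>> carry_out:
  moves:
    - [[0.0095, 0.015, 0, 0, 0, 0, -1], [0.018, 0.031, 0, 0, 0, 0, -1], [0.025, 0.047, 0, 0, 0, 0, -1], [0.025, 0.047, 0, 0, 0, 0, -1], [0.025, 0.047, 0, 0, 0, 0, -1]]

```text
t: 20.12
ee_pos: [0.5114, -0.0315, 0.2869]
orientation: [0.064, 0.998, 0.001, 0.004]
force: [27.9, 6.2, -1.3]
finger_gap: 0.0259
gripper_force: 30.0
```

Run:
```python
from h import *
plan([])
s=status.read_state(); print(ang(s['ee_pos']))
```

```text
now [ 0.5114 -0.0315  0.2869] yaw 1.4423 F [27.9  6.2 -1.3] gap 0.0259 t 20.12 j6 -1.55
(np.float64(0.20839906458660656), np.float64(0.3357198965866284))
```

>>> carry_out:
  moves:
    - [[-0.002, 0, 0, 0, 0, 0, -1], [-0.0035, 0, 0, 0, 0, 0, -1], [-0.0035, 0, 0.005, 0, 0, 0, -1], [-0.0035, 0, 0.012, 0, 0, 0, -1], [-0.0035, 0, 0.02, 0, 0, 0, -1]]

```text
t: 20.53
ee_pos: [0.5129, -0.0334, 0.2675]
orientation: [0.065, 0.998, 0.0, 0.001]
force: [0.9, -0.3, 9.9]
finger_gap: 0.0252
gripper_force: 30.0
```

Run:
```python
from h import *
plan([])
```

```text
now [ 0.5129 -0.0334  0.2675] yaw 1.4401 F [ 0.9 -0.3  9.9] gap 0.0252 t 20.53 j6 -1.55
```

>>> carry_out:
  moves:
    - [[0, 0, 0.01, 0, 0, 0, -1], [0, 0, 0.02, 0, 0, 0, -1], [0, 0, 0.03, 0, 0, 0, -1], [0, 0, 0.04, 0, 0, 0, -1], [0, 0, 0.05, 0, 0, 0, -1]]

```text
t: 20.95
ee_pos: [0.513, -0.0335, 0.2172]
orientation: [0.065, 0.998, 0.0, 0.001]
force: [0.5, 0.2, 10.2]
finger_gap: 0.0257
gripper_force: 30.0
```

>>> carry_out:
  moves:
    - [[0, 0, 0.01, 0, 0, 0, -1], [0, 0, 0.02, 0, 0, 0, -1], [0, 0, 0.027, 0, 0, 0, -1], [0, 0, 0.03, 0, 0, 0, -1], [0, 0, 0.03, 0, 0, 0, -1]]

```text
t: 21.37
ee_pos: [0.5129, -0.0335, 0.1868]
orientation: [0.065, 0.998, 0.0, 0.001]
force: [1.4, 1.0, 9.7]
finger_gap: 0.0256
gripper_force: 30.0
```

Run:
```python
from h import *
plan([])
im=vision.read_camera("scene"); np.save("s5.npy",im); w=vision.read_camera("wrist")
cv2.imwrite("pics/s5.png",np.hstack([cv2.resize(im[200:350,170:370],None,fx=2.5,fy=2.5),cv2.resize(w[100:350,140:340],None,fx=1.5,fy=1.5)])[...,::-1])
```

```text
now [ 0.5129 -0.0335  0.1868] yaw 1.44 F [1.4 1.  9.7] gap 0.0256 t 21.37 j6 -1.55
```

View pics/s5.png

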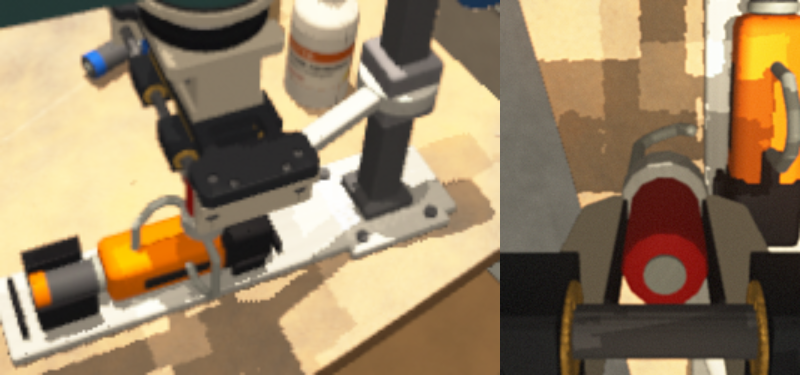

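The hook is pulled down beside the driver, its tip pointing at the bail (wrist half: hook at (660,140), bail at (785,110)). The driver is still home, and the slide is at about 0.10 m.

Run:
```python
from h import *
s=status.read_state(); r,a0=ang(s['ee_pos']); print(r,a0); Rm=toolR(1.44)
for a in np.linspace(a0,.024,11)[1:]: print(a.round(3),(Rm.T@(np.array(P(a,r,z=s['ee_pos'][2])[:3])-s['ee_pos'])).round(4))
```

```text
0.20723023618334074 0.3468732629329955
0.315 [0.0022 0.0063 0.    ]
0.282 [0.0041 0.0127 0.    ]
0.25 [0.0059 0.0192 0.    ]
0.218 [0.0074 0.0257 0.    ]
0.185 [0.0087 0.0323 0.    ]
0.153 [0.0098 0.0389 0.    ]
0.121 [0.0107 0.0455 0.    ]
0.089 [0.0114 0.0521 0.    ]
0.056 [0.0119 0.0588 0.    ]
0.024 [0.0121 0.0655 0.    ]
```

>>> carry_out:
  moves:
    - [[0.002, 0.0065, 0.001, 0, 0, 0, -1], [0.004, 0.0125, 0.001, 0, 0, 0, -1], [0.0055, 0.019, 0.001, 0, 0, 0, -1], [0.007, 0.0255, 0.001, 0, 0, 0, -1], [0.0085, 0.032, 0.001, 0, 0, 0, -1]]

```text
t: 21.88
ee_pos: [0.5085, -0.0004, 0.1865]
orientation: [0.065, 0.998, -0.0, 0.001]
force: [-0.5, 0.1, 9.1]
finger_gap: 0.0259
gripper_force: 30.0
```

Run:
```python
from h import *
plan([])
```

```text
now [ 5.085e-01 -4.000e-04  1.865e-01] yaw 1.44 F [-0.5  0.1  9.1] gap 0.0259 t 21.88 j6 -1.49
```

Forces are clean, so I'll continue under the bail.

>>> carry_out:
  moves:
    - [[0.001, 0.0065, 0, 0, 0, 0, -1], [0.002, 0.013, 0, 0, 0, 0, -1], [0.003, 0.02, 0, 0, 0, 0, -1], [0.0032, 0.027, 0, 0, 0, 0, -1], [0.0035, 0.0325, 0, 0, 0, 0, -1]]

```text
t: 22.3
ee_pos: [0.5093, 0.0325, 0.1866]
orientation: [0.065, 0.998, 0.0, 0.001]
force: [-1.4, -0.3, 11.2]
finger_gap: 0.0255
gripper_force: 30.0
```

>>> carry_out:
  moves:
    - [[0, 0, 0, 0, 0, 0, -1]]

```text
t: 22.38
ee_pos: [0.5094, 0.0328, 0.1865]
orientation: [0.065, 0.998, 0.0, 0.001]
force: [-2.0, 0.1, 10.1]
finger_gap: 0.0254
gripper_force: 30.0
```

Run:
```python
from h import *
plan([])
im=vision.read_camera("scene"); w=vision.read_camera("wrist")
cv2.imwrite("pics/s6.png",np.hstack([cv2.resize(im[200:350,170:370],None,fx=2.5,fy=2.5),cv2.resize(w[100:350,140:340],None,fx=1.5,fy=1.5)])[...,::-1])
```

```text
now [0.5094 0.0328 0.1865] yaw 1.4406 F [-2.   0.1 10.1] gap 0.0254 t 22.38 j6 -1.43
```

View pics/s6.png

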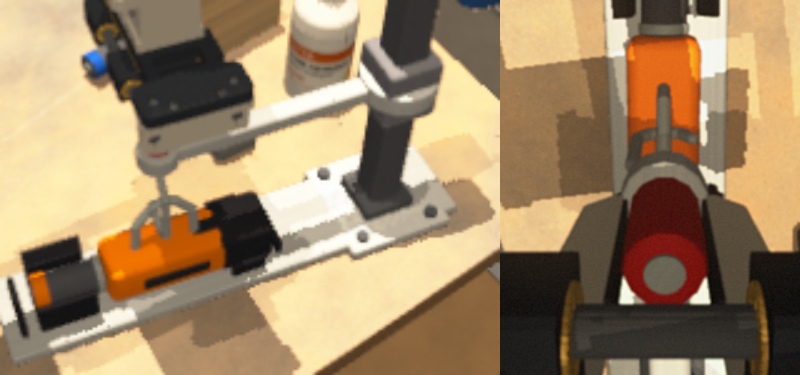

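The hook now passes under the bail: in the wrist half the bail is at x 663, between the tip at 690 and the stem at 635. I'll ease it up slowly.

>>> carry_out:
  moves:
    - [[0, 0, -0.004, 0, 0, 0, -1], [0, 0, -0.008, 0, 0, 0, -1], [0, 0, -0.012, 0, 0, 0, -1], [0, 0, -0.016, 0, 0, 0, -1], [0, 0, -0.02, 0, 0, 0, -1]]

```text
t: 22.9
ee_pos: [0.5093, 0.0321, 0.2066]
orientation: [0.065, 0.998, 0.0, 0.001]
force: [-0.9, 0.4, 9.2]
finger_gap: 0.0256
gripper_force: 30.0
```

>>> carry_out:
  moves:
    - [[0, 0, -0.005, 0, 0, 0, -1], [0, 0, -0.01, 0, 0, 0, -1], [0, 0, -0.015, 0, 0, 0, -1], [0, 0, -0.02, 0, 0, 0, -1], [0, 0, -0.025, 0, 0, 0, -1]]

```text
t: 23.32
ee_pos: [0.5091, 0.0321, 0.231]
orientation: [0.065, 0.998, 0.0, 0.0]
force: [1.1, 0.8, 4.5]
finger_gap: 0.0255
gripper_force: 30.0
```

Run:
```python
from h import *
plan([])
```

```text
now [0.5091 0.0321 0.231 ] yaw 1.44 F [1.1 0.8 4.5] gap 0.0255 t 23.32 j6 -1.43
```

>>> carry_out:
  moves:
    - [[0, 0, -0.005, 0, 0, 0, -1], [0, 0, -0.01, 0, 0, 0, -1], [0, 0, -0.015, 0, 0, 0, -1], [0, 0, -0.02, 0, 0, 0, -1], [0, 0, -0.025, 0, 0, 0, -1]]

```text
t: 23.73
ee_pos: [0.509, 0.032, 0.2558]
orientation: [0.065, 0.998, -0.0, 0.0]
force: [4.0, -0.8, 3.9]
finger_gap: 0.0256
gripper_force: 30.0
```

>>> carry_out:
  moves:
    - [[0, 0, -0.005, 0, 0, 0, -1], [0, 0, -0.01, 0, 0, 0, -1], [0, 0, -0.015, 0, 0, 0, -1], [0, 0, -0.02, 0, 0, 0, -1], [0, 0, -0.025, 0, 0, 0, -1]]

```text
t: 24.15
ee_pos: [0.509, 0.032, 0.2807]
orientation: [0.065, 0.998, -0.0, 0.0]
force: [4.6, -0.4, 3.2]
finger_gap: 0.0261
gripper_force: 30.0
```

>>> carry_out:
  moves:
    - [[0, 0, -0.002, 0, 0, 0, -1], [0, 0, -0.004, 0, 0, 0, -1], [0, 0, -0.0055, 0, 0, 0, -1], [0, 0, -0.0055, 0, 0, 0, -1], [0, 0, -0.0055, 0, 0, 0, -1]]

```text
t: 24.57
ee_pos: [0.509, 0.032, 0.2858]
orientation: [0.065, 0.998, -0.0, 0.0]
force: [5.5, -0.3, 4.8]
finger_gap: 0.0259
gripper_force: 30.0
```

Run:
```python
from h import *
plan([])
```

```text
now [0.509  0.032  0.2858] yaw 1.44 F [ 5.5 -0.3  4.8] gap 0.0259 t 24.57 j6 -1.43
```

>>> carry_out:
  moves:
    - [[-0.0005, 0, -0.001, 0, 0, 0, -1], [-0.0005, 0, -0.001, 0, 0, 0, -1], [-0.0005, 0, -0.001, 0, 0, 0, 0], [-0.0005, 0, -0.001, 0, 0, 0, 0.3], [-0.0005, 0, -0.001, 0, 0, 0, 0.3]]

```text
t: 24.98
ee_pos: [0.5092, 0.032, 0.2863]
orientation: [0.065, 0.998, -0.0, -0.001]
force: [0.3, -0.4, 0.1]
finger_gap: 0.0411
gripper_force: 0.0
```

>>> carry_out:
  moves:
    - [[0, 0, 0, 0, 0, 0, 0.5], [0, 0, 0, 0, 0, 0, 0.5], [0, 0, 0, 0, 0, 0, 0.5], [0, 0, -0.02, 0, 0, 0, 0.5], [0, 0, -0.05, 0, 0, 0, 0.5]]

```text
t: 25.4
ee_pos: [0.5088, 0.032, 0.3348]
orientation: [0.065, 0.998, -0.0, -0.002]
force: [0.6, -0.0, 0.5]
finger_gap: 0.0694
gripper_force: 0.0
```

>>> carry_out:
  moves:
    - [[0, 0, -0.03, 0, 0, 0, 0.5], [0, 0, -0.06, 0, 0, 0, 0.5], [0.03, 0.03, -0.06, 0, 0, 0, 0.5], [0.06, 0.06, -0.06, 0, 0, 0, 0.5], [0.08, 0.1, -0.06, 0, 0, 0, 0.5]]

```text
t: 25.82
ee_pos: [0.4431, 0.1374, 0.3978]
orientation: [0.066, 0.998, 0.0, 0.001]
force: [0.9, 0.3, -0.2]
finger_gap: 0.0695
gripper_force: 0.0
```

>>> carry_out:
  moves:
    - [[0, 0, 0, 0, 0, 0, 0.5], [0, 0, 0, 0, 0, 0, 0.5], [0, 0, 0, 0, 0, 0, 0.5], [0, 0, 0, 0, 0, 0, 0.5], [0, 0, 0, 0, 0, 0, 0.5]]

```text
t: 26.23
ee_pos: [0.4452, 0.1364, 0.3966]
orientation: [0.066, 0.998, -0.0, -0.0]
force: [0.5, -0.1, -0.2]
finger_gap: 0.07
gripper_force: 0.0
```

>>> carry_out:
  moves:
    - [[0, 0, 0, 0, 0, 0, 0.5], [0, 0, 0, 0, 0, 0, 0.5], [0, 0, 0, 0, 0, 0, 0.5], [0, 0, 0, 0, 0, 0, 0.5], [0, 0, 0, 0, 0, 0, 0.5]]

```text
t: 26.65
ee_pos: [0.4447, 0.1372, 0.3968]
orientation: [0.065, 0.998, 0.0, 0.0]
force: [-0.1, 0.6, 0.2]
finger_gap: 0.0694
gripper_force: 0.0
```

Run:
```python
from h import *
plan([])
a=vision.read_camera("scene")
for _ in range(8): b=vision.read_camera("scene")
d=np.abs(a[200:345,170:370].astype(int)-b[200:345,170:370]).max(2); print("moving px",(d>40).sum())
cv2.imwrite("pics/s7.png",cv2.resize(b[160:345,160:370],None,fx=3,fy=3)[...,::-1])
```

```text
now [0.4447 0.1372 0.3968] yaw 1.4397 F [-0.1  0.6  0.2] gap 0.0694 t 26.65 j6 -1.2
moving px 8
```

View pics/s7.png

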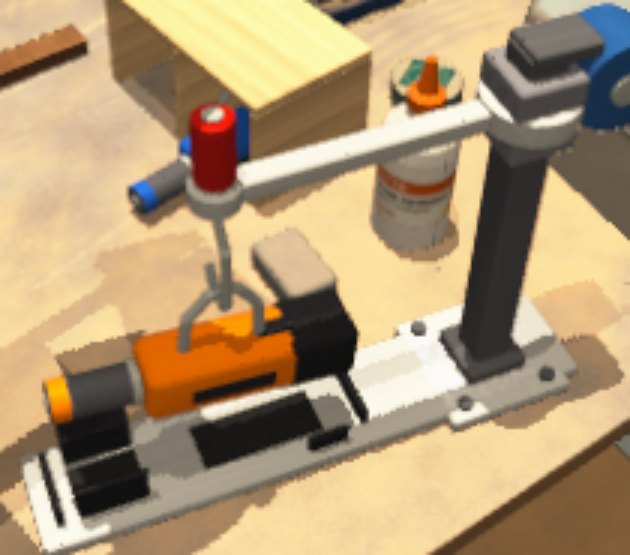

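The driver hangs level from the hook above the cradle (bail apex on the hook at (222,290)), and the hook is up. I'll let any residual sway die down, then hand in.

>>> carry_out:
  moves:
    - [[0, 0, 0, 0, 0, 0, 0.5], [0, 0, 0, 0, 0, 0, 0.5], [0, 0, 0, 0, 0, 0, 0.5], [0, 0, 0, 0, 0, 0, 0.5], [0, 0, 0, 0, 0, 0, 0.5]]

```text
t: 27.52
ee_pos: [0.4447, 0.1373, 0.3968]
orientation: [0.065, 0.998, -0.0, -0.0]
force: [0.4, -0.2, -0.3]
finger_gap: 0.0696
gripper_force: 0.0
```

>>> carry_out:
  moves:
    - [[0, 0, 0, 0, 0, 0, 0.5], [0, 0, 0, 0, 0, 0, 0.5], [0, 0, 0, 0, 0, 0, 0.5], [0, 0, 0, 0, 0, 0, 0.5], [0, 0, 0, 0, 0, 0, 0.5]]

```text
t: 27.93
ee_pos: [0.4447, 0.1373, 0.3968]
orientation: [0.065, 0.998, -0.0, -0.0]
force: [0.3, 0.8, -0.4]
finger_gap: 0.0699
gripper_force: 0.0
```

>>> carry_out:
  moves:
    - [[0, 0, 0, 0, 0, 0, 0.5], [0, 0, 0, 0, 0, 0, 0.5], [0, 0, 0, 0, 0, 0, 0.5], [0, 0, 0, 0, 0, 0, 0.5], [0, 0, 0, 0, 0, 0, 0.5]]

```text
t: 28.35
ee_pos: [0.4447, 0.1373, 0.3968]
orientation: [0.065, 0.998, -0.0, -0.0]
force: [0.4, -0.8, -0.1]
finger_gap: 0.0699
gripper_force: 0.0
```

>>> carry_out:
  moves:
    - [[0, 0, 0, 0, 0, 0, 0.5], [0, 0, 0, 0, 0, 0, 0.5], [0, 0, 0, 0, 0, 0, 0.5], [0, 0, 0, 0, 0, 0, 0.5], [0, 0, 0, 0, 0, 0, 0.5]]

```text
t: 28.77
ee_pos: [0.4447, 0.1373, 0.3968]
orientation: [0.065, 0.998, -0.0, -0.0]
force: [0.5, 0.7, -0.4]
finger_gap: 0.0699
gripper_force: 0.0
```

Run:
```python
from workcell import workorder
print(workorder.close_job())
```

```text
the job is handed in; nothing more can be done
None
```

I handed the job in at about 29 s with the orange screwdriver hanging level from the raised hook and the arm clear; the hand-in gave no verdict, so whether it passed is not confirmed.

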